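# Dry-fit a laminated wooden plane in its glue-up jig

## Task

Dry-fit the small wooden plane on its side in the dowelled jig: lay the plain cheek flat on the base board, then on it the bed block with its square end at the solid heel stop and the toe block with its square end at the two end dowels, slanted faces towards each other and longer sides along the same edge, so that the throat stays open between them. Last lay the cheek with the brass pin on top, pin up and over the open throat; each part must sit square and flat between the dowels.

Things in the scene. Friction and masses are not known exactly. Their poses are not given: they have to be found in the camera images.
- jig: Fixed plywood board 244 x 116 x 18 mm, origin under its centre, x from heel to toe, z up. At -x the solid heel stop (40 wide, 50 high above the board, inner face x = -92); at +x two dowels (x = 97, y = +-14); side dowels at x = +-38, y = +-35. Dowels 10 mm thick, 54 high above the board, top 12 mm tapered. 180 x 56 parts have 2 mm play each way. Fingers pass at x = -64, 0, +66.
- plain_cheek: Plain wooden board 180 (x) x 56 (y) x 10 (z) mm without a pin, same either way round, loose, 0.08 kg. Origin: centre of its underside. Its place in jig coordinates: x = 0, y = 0, underside z = 18 mm.
- bed_block: Longer wooden block, 32 mm high, y from -28 to 28; square end x = -26; long side (y = -28) runs to x = 86, short side to x = 30, 45 degree face between. Loose, 0.12 kg. Origin: underside, a good place to grip across y. Its place in jig coordinates: x = -64, y = 0, underside z = 28 mm, its x axis along the jig's x.
- toe_block: Shorter wooden block, 32 mm high, y from -28 to 28; square end x = 24; long side (y = -28) runs to x = -36, short side to x = -22, slanted face between. Loose, 0.08 kg. Origin: underside, a good place to grip across y. Its place in jig coordinates: x = 66, y = 0, underside z = 28 mm, its x axis along the jig's x.
- pinned_cheek: Wooden board 180 (x) x 56 (y) x 10 mm with a brass pin 12 mm thick standing 14 mm above its top. Origin: on the underside, below the pin; the board's middle is at x = -20, y = -4 mm from it. Loose, 0.085 kg. Place of the origin in jig coordinates: x = 20, y = 4, underside z = 60 mm, its x axis along the jig's x.
Mind the look-alikes: they are no part of the job. What is shaped like the pinned_cheek but blue is not meant.

How it is judged:
At the end, for the whole second after the job is handed in: In the jig: plain cheek on the base board, bed block (heel) and toe block on it, square ends outward, pinned cheek on them with its pin over the throat; each within 6 mm of its place in x and y, 3 mm in height, 0.08 rad of square and 0.05 rad of level, released and at rest (x of plain_cheek in the frame of jig between -0.006 and 0.006 m and y of plain_cheek in the frame of jig between -0.006 and 0.006 m and z of plain_cheek in the frame of jig between 0.015 and 0.021 m and angle between the x axis of each of plain_cheek, bed_block, toe_block, pinned_cheek and the x axis of jig, either way round below 0.08 rad and angle between each of plain_cheek, bed_block, toe_block, pinned_cheek's own z axis and vertical below 0.05 rad and linear speed of each of plain_cheek, bed_block, toe_block, pinned_cheek below 0.01 m/s and x of bed_block in the frame of jig between -0.07 and -0.058 m and y of bed_block in the frame of jig between -0.006 and 0.006 m and z of bed_block in the frame of jig between 0.025 and 0.031 m and x of jig in the frame of bed_block above 0 m and x of toe_block in the frame of jig between 0.06 and 0.072 m and y of toe_block in the frame of jig between -0.006 and 0.006 m and z of toe_block in the frame of jig between 0.025 and 0.031 m and x of jig in the frame of toe_block below 0 m and x of pinned_cheek in the frame of jig between 0.014 and 0.026 m and y of pinned_cheek in the frame of jig between -0.002 and 0.01 m and z of pinned_cheek in the frame of jig between 0.057 and 0.063 m and x of jig in the frame of pinned_cheek below 0 m); the robot touches nothing.
It also fails if it takes over 131 s, if anything falls off the work surface, if the arm or the gripper's body presses on something with over 40 N, if the wrist force passes 120 N, or if a joint passes its speed limit or range.

## Robot

A 6-joint arm with a two-finger parallel gripper is mounted at the origin on a cart in front of the work surface, level with it; the furniture and walls round the work are solid. World frame = base frame: x ahead of the robot, y to its left, z up, the work surface at z = 0. Lengths are in m, angles in rad, forces in N, time in s.
With the tool pointing down it reaches from about 0.225 to 0.875 m from the base axis. Payload 3.4 kg.
Tool frame: the origin (TCP) lies at the very end of the fingers, on their centre line; the grasp point (between the pads) lies 19 mm behind it; z points along the fingers, y is the line along which they close (so a half turn about z gives the same grasp; the last joint's range is limited). The gripper opens to 85 mm and grips with 20 to 120 N. Pads are 22 mm wide; open, the fingers measure 114 mm over their backs; the gripper's body (76 mm by 85 mm) begins 54 mm behind the grasp point. The pads swing forward as they close: fully open they stand 13 mm farther back than shut.
Start: joints at [1.016, 0.276, 1.505, -0, 1.361, -0.121], TCP at [0.242, 0.522, 0.231] pointing down, gripper open.
Joint ranges: [-2.89, 2.89], [-0.75, 2.08], [0.22, 2.7], [-1.18, 4.32], [0.11, 2.71], [-2.7, 2.7]. Speed limits (rad/s): [2.57, 2.57, 3.14, 3.14, 3.14, 3.14].

## Interface

Orientations are given as a unit quaternion [w, x, y, z].
In Python, from rig import manip, eyes gives the robot as it stands.
- The arm moves only by the tool servo_tool, never from a script. Its argument "series" is text: rows parted by semicolons, each of 7 numbers parted by spaces: the shift along the tool's x, y, z in m, then the turn, a rotation vector about the tool's x, y, z in degrees, then the closure, from 0 (fully open) to 1 (shut). In form: dx dy dz ax ay az fingers; .... A call has 1 to 5 rows; each row is the pose to reach, as a shift and turn from the pose commanded when the call began, along the tool's axes at that moment; what a row does not reach only later rows make up. A row lasts 1/10 s, in which the tool goes at most 50 mm and 8.59 degrees, less where a joint would pass 70% of its speed; a pose out of reach is approached as far as the arm can. A call with a gripper value outside its range is refused whole. The fingers move at their own pace and stop on an object; "squeeze" is the grip in N (left out, the last holds). Time passes only in rows, so rows that repeat a pose let the fingers close. It gives the time, the measured TCP pose, the force, the opening and the grip force at its end, in the units of the state.
- manip.get_state(): the state, without advancing time (a new reading comes with each control period).
- eyes.get_image(name): name is "scene" or "side" or "wrist"; returns the picture (400x640x3 uint8, red, green, blue); there is no depth.
- eyes.camera_info(name): a dict with "fx", "fy", "cx", "cy" (pixels), "eye" and "orientation" of the camera in the world. Camera axes: x right, y down, z forward; pixel columns grow to the right and rows downward; lengths in m; the calibration is good to about 2 mm. A picture is of the moment at which its call begins: read the wrist's pose just before it. camera_info takes no time and is no camera call; for the wrist camera it gives the pose at the moment of the call.
- manip.sign_off(): hands the job in; it is judged then, once.
The state is a dict: "clock": time; "qpos": joint angles; "qd": joint speeds; "effort": joint torques, N m; "position": TCP position; "ee_rot": TCP orientation; "contact_force": force on the tool from outside, world axes, zero at the start; "moment": the same for the moment, N m; "width": finger opening in m; "gripper_force": force on a finger pad.
Only numpy, scipy, OpenCV 4.12 (cv2) and the standard library are available. Lean on these libraries where they do the work, as an engineer would, in place of code of your own. Each camera call takes 0.05 s, during which the arm holds its last target. There are 200 camera calls.

## Working session

There is one attempt and no reset: what is moved stays moved. The work goes in short steps, Python scripts to look and compute and a tool call to move; the robot and the scene stay as the last step left them, time stands still between calls to the robot, and variables do not carry over. Pictures are saved under pics/ and viewed, at most 14 in all, crops included, and the job is handed in when it is done.

Besides the shell and the picture viewer there is one more tool, called after ">>>" as name(argument=value, ...) on one line, values as JSON. servo_tool: Moves the arm, as the interface text tells. Its arguments: {"type":"object","properties":{"series":{"type":"string"},"squeeze":{"type":"number"}},"required":["series"]}

```bash
ls; mkdir -p pics
python3 - <<'E'
from rig import manip, eyes
import cv2
for n in ("scene","side","wrist"):
    i=eyes.camera_info(n); print(n,i)
    cv2.imwrite(f"pics/{n}0.png",eyes.get_image(n)[:,:,::-1])
print(manip.get_state())
E
```

```text
pics
scene {'fx': 408.8780656092981, 'fy': 408.8780656092981, 'cx': 323.2883369219427, 'cy': 202.29684549763417, 'eye': array([-0.45462752, -0.81617198,  0.93238623]), 'orientation': array([-0.38942824,  0.78399222, -0.43619304,  0.20841659])}
side {'fx': 361.64073125917224, 'fy': 361.64073125917224, 'cx': 314.8681394258855, 'cy': 198.50773303101363, 'eye': array([ 0.3513914 , -1.31779298,  0.47437635]), 'orientation': array([-0.56218444,  0.8238103 , -0.06543033,  0.03168784])}
wrist {'fx': 282.0741445234089, 'fy': 282.0741445234089, 'cx': 318.1637611315544, 'cy': 199.78885922879368, 'eye': array([0.17403835, 0.55278094, 0.37316717]), 'orientation': array([0.12446799, 0.83348567, 0.53266505, 0.07795708])}
{'clock': 0.15, 'qpos': array([ 1.01600261e+00,  2.76484969e-01,  1.50581511e+00, -6.67273033e-06,
        1.36069176e+00, -1.20994030e-01]), 'qd': array([-0.00022513, -0.00184238, -0.00251792,  0.00051049, -0.00022658,
        0.00063576]), 'effort': array([ 3.29210106e-04, -4.17146301e+01, -2.46032864e+01, -2.46060345e-04,
        7.57074449e-03, -2.99027909e-05]), 'position': array([0.24149007, 0.52141815, 0.23062917]), 'ee_rot': array([-2.28836946e-04,  2.15202409e-01,  9.76569216e-01, -6.61114122e-04]), 'contact_force': array([-0.14350859,  0.00569885,  0.17750124]), 'moment': array([ 0.00433451,  0.08144797, -0.01739951]), 'gripper_force': 0.0, 'width': 0.0854024432217967}
```

View pics/scene0.png

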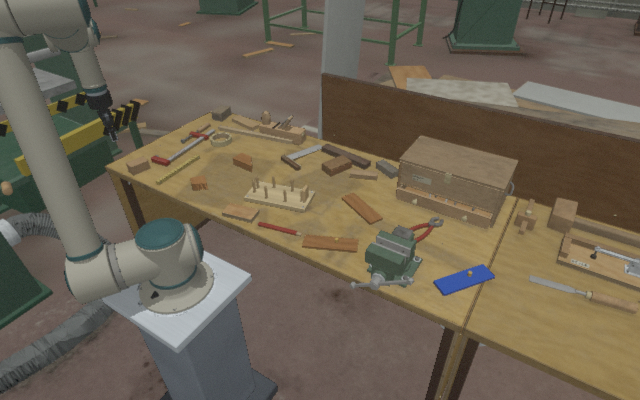

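View pics/side0.png

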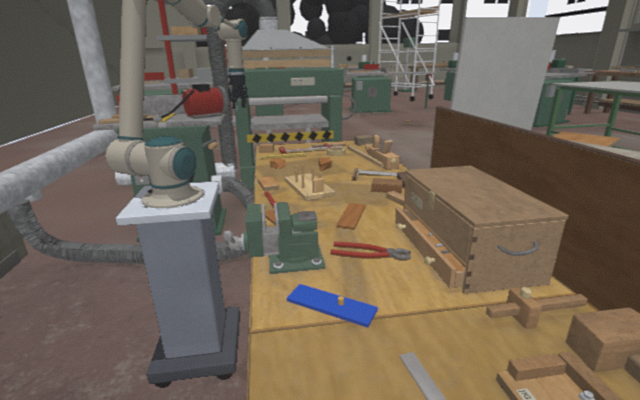

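The scene shows the jig at about (280,194), boards at (330,243) and (361,208), a blue decoy at (464,279), and small blocks at (198,184), (240,212), (243,161), (337,165). I'll enlarge.

Run:
```python
import cv2
im=cv2.imread("pics/scene0.png")[115:265,120:400]
im=cv2.resize(im,None,fx=2.85,fy=2.85,interpolation=cv2.INTER_CUBIC);cv2.imwrite("pics/crop0.png",im)
```

```text
(no output)
```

View pics/crop0.png

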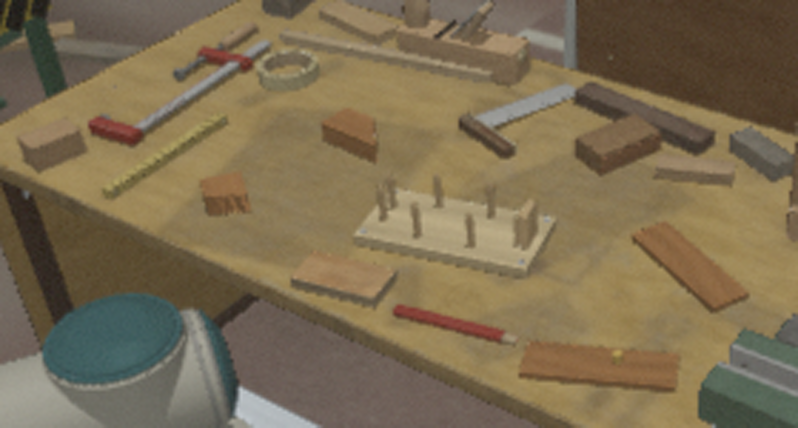

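View pics/wrist0.png

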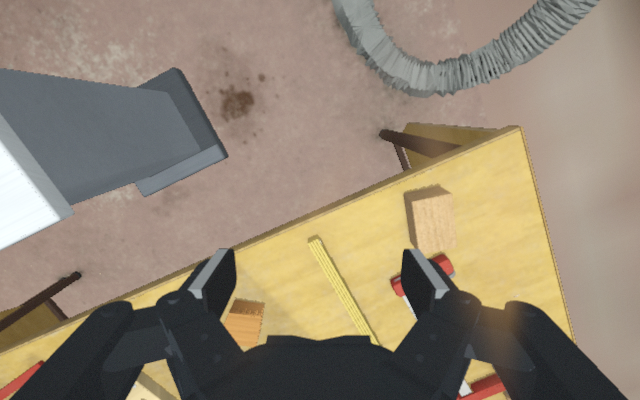

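Named in the crop: the bed block candidate is the orange block with a slanted face (350,135); the dark brown rectangular block (620,145), pale block (345,278) and pale block (52,143) look like distractors. The toe block candidate is (224,193). The plain cheek is the board at (690,265). The pinned cheek is the wooden board with the brass pin at (617,355); the blue one is the decoy. The jig's heel is on the right (525,225), its end dowels on the left.

```bash
cat > h.py <<'E'
from rig import manip, eyes
import numpy as np, cv2
from scipy.spatial.transform import Rotation as R
def rot(q): return R.from_quat([q[1],q[2],q[3],q[0]])
def ray(info,uv,z):
    uv=np.atleast_2d(np.array(uv,float))
    d=np.c_[(uv[:,0]-info["cx"])/info["fx"],(uv[:,1]-info["cy"])/info["fy"],np.ones(len(uv))]
    d=rot(info["orientation"]).apply(d); e=info["eye"]
    return e+d*((z-e[2])/d[:,2])[:,None]
def proj(info,P):
    c=rot(info["orientation"]).inv().apply(np.atleast_2d(P)-info["eye"])
    return np.c_[c[:,0]/c[:,2]*info["fx"]+info["cx"],c[:,1]/c[:,2]*info["fy"]+info["cy"]]
def top(p,yaw):  # pointing down, tool y axis at angle yaw(+pi) in world
    ty=np.array([np.cos(yaw),np.sin(yaw),0]);tz=np.array([0,0,-1.]);tx=np.cross(ty,tz)
    return R.from_matrix(np.c_[tx,ty,tz])
def delta(p,yaw):
    s=manip.get_state(); r0=rot(s["ee_rot"])
    out=[]
    for y in (yaw,yaw+np.pi):
        v=(r0.inv()*top(p,y)).as_rotvec(degrees=True); out.append(v)
    v=min(out,key=np.linalg.norm)
    return r0.inv().apply(np.array(p)-s["position"]),v,s
E
python3 - <<'E'
from h import *
i=eyes.camera_info("scene")
for n,c in dict(bed=(350,135),toe=(224,193),plain=(690,265),pinned=(600,365),heel=(525,230),endd=(385,212),pale=(345,278),brown=(620,145)).items():
    print(n,ray(i,[(c[0]/2.85+120,c[1]/2.85+115)],0.02).round(3))
w=eyes.camera_info("wrist");s=manip.get_state();r=rot(s["ee_rot"])
print(r.inv().apply(w["eye"]-s["position"]).round(4),(r.inv()*rot(w["orientation"])).as_matrix().round(3), r.as_matrix().round(3))
E
```

```text
bed [[0.6   0.262 0.02 ]]
toe [[0.395 0.312 0.02 ]]
plain [[ 0.586 -0.312  0.02 ]]
pinned [[ 0.372 -0.31   0.02 ]]
heel [[ 0.54  -0.092  0.02 ]]
endd [[0.476 0.092 0.02 ]]
pale [[0.34  0.044 0.02 ]]
brown [[ 0.782 -0.094  0.02 ]]
[ 0.0744 -0.     -0.1426] [[-0.    -0.957 -0.291]
 [ 1.     0.    -0.001]
 [ 0.001 -0.291  0.957]] [[-0.907  0.42  -0.001]
 [ 0.42   0.907 -0.001]
 [ 0.    -0.001 -1.   ]]
```

>>> servo_tool(series="-0.04 -0.02 -0.02 0 0 0 0;-0.08 -0.043 -0.04 0 0 0 0;-0.12 -0.064 -0.06 0 0 0 0;-0.16 -0.085 -0.08 0 0 0 0;-0.2 -0.106 -0.1 0 0 0 0")

```text
clock: 0.65
position: [0.3792, 0.3399, 0.3319]
ee_rot: [-0.0, 0.215, 0.977, -0.0]
contact_force: [0.7, 0.4, -0.6]
width: 0.0853
gripper_force: 0.0
```

>>> servo_tool(series="-0.04 -0.02 -0.02 0 0 0 0;-0.08 -0.043 -0.04 0 0 0 0;-0.12 -0.064 -0.06 0 0 0 0;-0.16 -0.085 -0.07 0 0 0 0;-0.2 -0.106 -0.07 0 0 0 0")

```text
clock: 1.15
position: [0.517, 0.1597, 0.4032]
ee_rot: [0.002, 0.215, 0.977, 0.001]
contact_force: [-0.1, 0.4, 0.5]
width: 0.0855
gripper_force: 0.0
```

>>> servo_tool(series="-0.04 -0.02 0 0 0 0 0;-0.08 -0.043 0 0 0 0 0;-0.12 -0.065 0 0 0 0 0;-0.12 -0.065 0 0 0 0 0;-0.12 -0.065 0 0 0 0 0")

```text
clock: 1.65
position: [0.5973, 0.051, 0.4002]
ee_rot: [-0.001, 0.216, 0.976, 0.0]
contact_force: [0.3, 0.7, -0.2]
width: 0.0851
gripper_force: 0.0
```

Run:
```python
from h import *
import pickle
i=eyes.camera_info("wrist");im=eyes.get_image("wrist")
pickle.dump((i,im),open("w1.pkl","wb"));cv2.imwrite("pics/w1.png",im[:,:,::-1])
s=manip.get_state();print(s["clock"],s["position"],s["qpos"])
```

```text
1.7 [0.59676009 0.05206308 0.40077848] [-2.96232579e-02  2.74554493e-01  1.10118818e+00  8.82939383e-04
  1.76746403e+00 -1.16610180e+00]
```

View pics/w1.png

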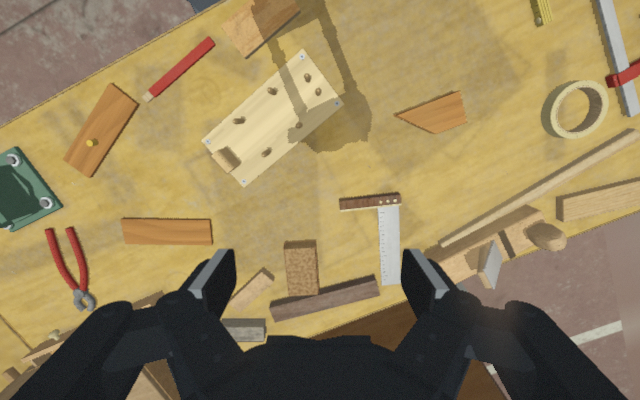

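The view shows: jig corners about (203,140),(302,52),(342,102),(243,187), heel stop (226,158), end dowels (308,77),(319,92). Bed block trapezoid (395,117),(458,90),(467,122),(435,133). Plain cheek (167,231), pinned cheek (101,130) with pin (92,142); the pale block is at (260,25). The toe block is just out of view.

```bash
cat >> h.py <<'E'
def poly(im,info,uv,z,win=75,k=3,lab=14):
    """quad/poly of the blob around seed uv by colour closeness in Lab, world points at height z"""
    L=cv2.cvtColor(cv2.GaussianBlur(im,(3,3),0),cv2.COLOR_RGB2LAB).astype(float)
    u,v=map(int,uv); ref=np.median(L[v-4:v+5,u-4:u+5].reshape(-1,3),0)
    m=(np.sqrt((((L-ref)*[.5,1,1])**2).sum(2))<lab).astype(np.uint8)
    b=np.zeros_like(m);b[max(0,v-win):v+win,max(0,u-win):u+win]=1;m*=b
    m=cv2.morphologyEx(m,cv2.MORPH_CLOSE,np.ones((k,k)));m=cv2.morphologyEx(m,cv2.MORPH_OPEN,np.ones((k,k)))
    n,l=cv2.connectedComponents(m);m=(l==l[v,u]).astype(np.uint8)
    c=max(cv2.findContours(m,0,cv2.CHAIN_APPROX_NONE)[0],key=cv2.contourArea)
    p=cv2.approxPolyDP(c,0.03*cv2.arcLength(c,True),True)[:,0]
    w=ray(info,c[:,0],z)[:,:2]
    r=cv2.minAreaRect(w.astype(np.float32)*1000)
    return p,ray(info,p,z)[:,:2],r,c[:,0]
E
python3 - <<'E'
from h import *
import pickle
i,im=pickle.load(open("w1.pkl","rb"))
o=im.copy()
for n,uv,z in (("bed",(440,113),.032),("plain",(167,231),.01),("pinned",(108,118),.01),("jig",(230,118),.018)):
    p,w,r,c=poly(im,i,uv,z)
    cv2.drawContours(o,[c.reshape(-1,1,2)],-1,(255,0,255),1)
    print(n,p.tolist(),w.round(4).tolist(),"rect mm",np.round(r[0],1),np.round(r[1],1),round(r[2],1))
print("toe",proj(i,[.395,.312,.02]))
# jig screws/dowels guesses
print("pin",ray(i,[(92,142)],.022),"heel",ray(i,[(226,158)],.06))
cv2.imwrite("pics/w1c.png",cv2.resize(o[30:270,40:500],None,fx=1.7,fy=1.7)[:,:,::-1])
E
```

```text
bed [[514, 44], [365, 41], [393, 176], [514, 92]] [[0.5642, 0.4159], [0.4582, 0.1987], [0.6861, 0.1613], [0.6365, 0.3984]] rect mm [607.4 275.3] [251.  227.5] 69.8
plain [[119, 218], [126, 244], [213, 244], [210, 218]] [[0.5409, -0.366], [0.5941, -0.3877], [0.6702, -0.224], [0.6182, -0.1997]] rect mm [ 605.3 -294.4] [187.4  61.6] 64.0
pinned [[139, 91], [108, 83], [83, 123], [61, 103], [80, 126], [63, 160], [90, 178]] [[0.3594, -0.1886], [0.3255, -0.2303], [0.3616, -0.3135], [0.3171, -0.3271], [0.3635, -0.3219], [0.4, -0.3913], [0.4498, -0.3669]] rect mm [ 361.8 -299.4] [104.4 203.8] 24.4
jig [[278, 71], [201, 139], [242, 186], [294, 145]] [[0.4359, 0.0498], [0.4779, -0.1301], [0.5866, -0.1057], [0.5592, 0.0191]] rect mm [512.4 -30. ] [116.9 192.1] 14.2
toe [[416.07575113 -33.02462844]]
pin [[ 0.39912324 -0.31110863  0.022     ]] heel [[ 0.52744241 -0.0911861   0.06      ]]
```

View pics/w1c.png

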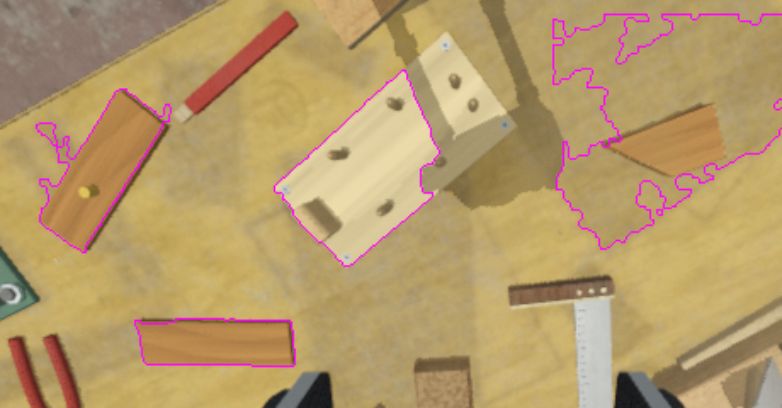

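The crop shows the plain cheek outlined well, and the jig outlined up to the shadow; its full corners are at about (202,140),(301,50),(342,105),(243,186).

Run:
```python
from h import *
import pickle
i,im=pickle.load(open("w1.pkl","rb"))
J=ray(i,[(202.4,140),(300.6,50),(341.8,104.7),(243.5,185.9)],.018)[:,:2]
print(J.round(4),J.mean(0),[np.linalg.norm(J[k]-J[(k+1)%4]).round(4) for k in range(4)])
d=(J[1]-J[0])+(J[2]-J[3]);print("jig yaw",np.degrees(np.arctan2(d[1],d[0])))
B=ray(i,[(395,117),(458,90),(467,122),(435,133)],.032)[:,:2];print(B.round(3))
d=B[0]-B[1];print("bed yaw",np.degrees(np.arctan2(d[1],d[0])))
print(delta([.605,-.294,.17],np.radians(64.5-90))[:2])
```

```text
[[ 0.4805 -0.1287]
 [ 0.4231  0.099 ]
 [ 0.532   0.1268]
 [ 0.5877 -0.103 ]] [ 0.50581841 -0.00148965] [np.float64(0.2348), np.float64(0.1123), np.float64(0.2364), np.float64(0.1102)]
jig yaw 103.88074783700046
[[0.59  0.201]
 [0.593 0.313]
 [0.65  0.312]
 [0.645 0.256]]
bed yaw -91.94057868474074
(array([-0.15346278, -0.31052974,  0.23044893]), array([ 8.88013161e-02, -7.52509225e-02, -8.93747037e+01]))
```

>>> servo_tool(series="-0.015 -0.031 0.02 0 0 0 0;-0.03 -0.062 0.04 0 0 0 0;-0.045 -0.093 0.06 0 0 0 0;-0.06 -0.124 0.08 0 0 0 0;-0.075 -0.155 0.1 0 0 0 0")

```text
clock: 2.2
position: [0.5994, -0.1194, 0.3014]
ee_rot: [0.0, 0.214, 0.977, 0.0]
contact_force: [0.4, -1.1, -0.4]
width: 0.0853
gripper_force: 0.0
```

>>> servo_tool(series="-0.015 -0.031 0.02 0 0 0 0;-0.03 -0.062 0.04 0 0 0 0;-0.045 -0.093 0.06 0 0 0 0;-0.06 -0.124 0.08 0 0 0 0;-0.078 -0.156 0.1 0 0 0 0")

```text
clock: 2.7
position: [0.6052, -0.2934, 0.2015]
ee_rot: [0.0, 0.214, 0.977, 0.0]
contact_force: [1.3, 0.4, -0.3]
width: 0.0854
gripper_force: 0.0
```

>>> servo_tool(series="0 0 0.006 0 0 8 0;0 0 0.012 0 0 16 0;0 0 0.018 0 0 24 0;0 0 0.024 0 0 32 0;0 0 0.03 0 0 40 0")

```text
clock: 3.2
position: [0.6055, -0.2924, 0.1718]
ee_rot: [0.0, 0.538, 0.843, 0.0]
contact_force: [1.3, -0.0, 0.4]
width: 0.0856
gripper_force: 0.0
```

>>> servo_tool(series="0 0 0 0 0 8 0;0 0 0 0 0 16 0;0 0 0 0 0 24 0;0 0 0 0 0 32 0;0 0 0 0 0 40 0")

```text
clock: 3.7
position: [0.6056, -0.2923, 0.1721]
ee_rot: [0.0, 0.794, 0.608, 0.0]
contact_force: [-0.1, -0.6, -0.2]
width: 0.0852
gripper_force: 0.0
```

>>> servo_tool(series="0 0 0 0 0 8 0;0 0 0 0 0 10.6 0;0 0 0 0 0 10.6 0;0 0 0 0 0 10.6 0")

```text
clock: 4.1
position: [0.6055, -0.2932, 0.1719]
ee_rot: [0.0, 0.845, 0.535, 0.0]
contact_force: [0.5, -0.7, -0.5]
width: 0.0854
gripper_force: 0.0
```

```bash
cat > look.py <<'E'
import sys,pickle
from h import *
n=sys.argv[1]
i=eyes.camera_info("wrist");im=eyes.get_image("wrist")
pickle.dump((i,im),open(n+".pkl","wb"));cv2.imwrite(f"pics/{n}.png",im[:,:,::-1])
s=manip.get_state();print(s["clock"],s["position"].round(4),s["qpos"].round(2),s["width"])
E
python3 look.py p1
python3 - <<'E'
from h import *
import pickle
i,im=pickle.load(open("p1.pkl","rb"))
uv=proj(i,[.605,-.294,.01])[0];print(uv)
p,w,r,c=poly(im,i,uv,.01,win=160,k=5,lab=16)
print(p.tolist(),w.round(4).tolist(),r)
cv2.drawContours(im,[c.reshape(-1,1,2)],-1,(255,0,255),1);cv2.imwrite("pics/p1c.png",im[:,:,::-1])
E
```

```text
4.15 [ 0.6054 -0.2935  0.1718] [-0.55  0.46  1.37  0.    1.31 -0.11] 0.08523704101070079
[318.27861169 184.51608788]
[[158, 95], [245, 122], [261, 177], [160, 198], [303, 219], [346, 185], [300, 104]] [[0.498, -0.1402], [0.5646, -0.2009], [0.5516, -0.2593], [0.4373, -0.2319], [0.5716, -0.3234], [0.6326, -0.3077], [0.6243, -0.2095]] ((554.890380859375, -239.0269012451172), (127.58424377441406, 205.91136169433594), 55.32987594604492)
```

View pics/p1c.png

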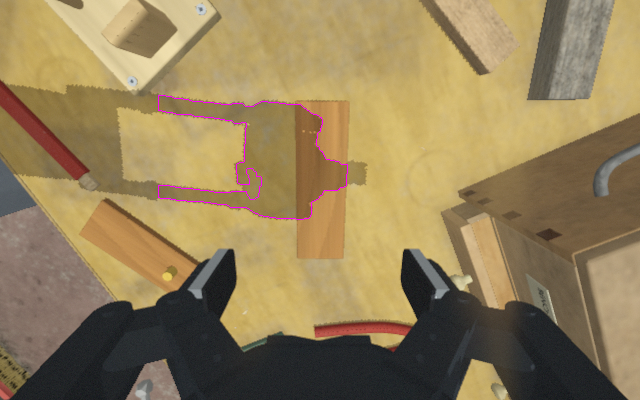

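The hover view shows the plain cheek with corners at about (297,101),(350,101),(344,259),(297,259), crossed by the gripper's shadow. I'll mask by the colour ratio, which the shadow barely changes.

```bash
cat >> h.py <<'E'
def blob(im,info,uv,z,win=110,k=5,thr=None):
    """shadow-proof: G/R ratio below an Otsu threshold in a window round the seed"""
    f=cv2.GaussianBlur(im,(3,3),0).astype(float); g=(np.clip(f[...,1]/(f[...,0]+1),0,1.2)*200).astype(np.uint8)
    u,v=map(int,uv);y0,x0=max(0,v-win),max(0,u-win);sub=g[y0:v+win,x0:u+win]
    t,m=cv2.threshold(sub,thr or 0,1,cv2.THRESH_BINARY_INV+(0 if thr else cv2.THRESH_OTSU))
    m=cv2.morphologyEx(m,cv2.MORPH_OPEN,np.ones((k,k)));m=cv2.morphologyEx(m,cv2.MORPH_CLOSE,np.ones((k,k)))
    n,l=cv2.connectedComponents(m);m=(l==l[v-y0,u-x0]).astype(np.uint8)
    c=max(cv2.findContours(m,0,cv2.CHAIN_APPROX_NONE)[0],key=cv2.contourArea)+np.array([x0,y0])
    p=cv2.approxPolyDP(c,0.03*cv2.arcLength(c,True),True)[:,0]
    r=cv2.minAreaRect((ray(info,c[:,0],z)[:,:2]*1000).astype(np.float32))
    return t,p,ray(info,p,z)[:,:2],r,c[:,0]
E
python3 - <<'E'
from h import *
import pickle
i,im=pickle.load(open("p1.pkl","rb"))
t,p,w,r,c=blob(im,i,(320,180),.01)
print(t,p.tolist(),w.round(4).tolist(),r)
print(ray(i,[(297,101),(350,101),(344,259),(297,259)],.01).round(4))
i,im=pickle.load(open("w1.pkl","rb"))
print(blob(im,i,(440,113),.032,win=60,k=3)[1:4])
print(blob(im,i,(108,118),.01,win=60,k=3)[1:4])
E
```

```text
160.0 [[296, 101], [297, 257], [340, 258], [348, 102]] [[0.6219, -0.2051], [0.5436, -0.3641], [0.5898, -0.3874], [0.6694, -0.2287]] ((606.7989501953125, -296.60577392578125), (178.8157501220703, 55.99415588378906), 64.15923309326172)
[[ 0.6228 -0.2056  0.01  ]
 [ 0.6717 -0.2286  0.01  ]
 [ 0.5936 -0.3907  0.01  ]
 [ 0.5424 -0.3665  0.01  ]]
(array([[465, 122],
       [459,  91],
       [394, 114],
       [433, 133]], dtype=int32), array([[0.64896863, 0.30906552],
       [0.59556878, 0.31434954],
       [0.58410971, 0.20144576],
       [0.64329802, 0.25253695]]), ((616.9132080078125, 256.0263366699219), (115.43136596679688, 58.93568801879883), 85.93020629882812))
(array([[113,  84],
       [ 64, 157],
       [ 87, 177],
       [138, 106]], dtype=int32), array([[ 0.33058321, -0.22329189],
       [ 0.39630212, -0.38579738],
       [ 0.44573599, -0.37088396],
       [ 0.37957436, -0.20505637]]), ((387.94403076171875, -296.5906066894531), (59.44557189941406, 182.82472229003906), 24.091217041015625))
```

>>> servo_tool(series="-0.002 0.003 0.04 0 0 0.5 0;-0.002 0.003 0.08 0 0 0.5 0;-0.002 0.003 0.12 0 0 0.5 0;-0.002 0.003 0.15 0 0 0.5 0;-0.002 0.003 0.15 0 0 0.5 0")

```text
clock: 4.65
position: [0.6038, -0.2953, 0.0166]
ee_rot: [-0.005, 0.848, 0.531, -0.002]
contact_force: [-1.8, 1.3, 0.2]
width: 0.0856
gripper_force: 0.0
```

>>> servo_tool(series="0 0 0.01 0 0 0 0;0 0 0.02 0 0 0 0;0 0 0.023 0 0 0 0;0 0 0.023 0 0 0 0.2;0 0 0.023 0 0 0 0.3", squeeze=40)

```text
clock: 5.15
position: [0.6076, -0.298, -0.0009]
ee_rot: [0.001, 0.848, 0.53, 0.0]
contact_force: [-0.4, -0.1, 0.5]
width: 0.0603
gripper_force: 0.0
```

>>> servo_tool(series="0 0 0 0 0 0 0.6;0 0 0 0 0 0 0.6;0 0 0 0 0 0 0.6;0 0 0 0 0 0 0.6;0 0 0 0 0 0 0.6")

```text
clock: 5.65
position: [0.6078, -0.2982, -0.0005]
ee_rot: [0.001, 0.848, 0.53, 0.001]
contact_force: [-0.3, -0.1, 4.7]
width: 0.0543
gripper_force: 43.0
```

>>> servo_tool(series="0 0 -0.02 0 0 0 0.6;0 0 -0.06 0 0 0 0.6;0 0 -0.11 0 0 0 0.6;0 0 -0.16 0 0 0 0.6;0 0 -0.2 0 0 0 0.6")

```text
clock: 6.15
position: [0.6073, -0.2979, 0.2011]
ee_rot: [0.001, 0.848, 0.53, 0.001]
contact_force: [-0.1, -0.9, -1.1]
width: 0.0546
gripper_force: 42.6
```

>>> servo_tool(series="0 0 -0.01 0 0 -7 0.6;0 0 -0.02 0 0 -15 0.6;0 0 -0.03 0 0 -23 0.6;0 0 -0.04 0 0 -31 0.6;0 0 -0.05 0 0 -39.5 0.6")

```text
clock: 6.65
position: [0.6067, -0.2975, 0.248]
ee_rot: [-0.001, 0.616, 0.787, -0.0]
contact_force: [-0.3, -0.8, -1.2]
width: 0.0546
gripper_force: 42.6
```

>>> servo_tool(series="0.03 0.01 0 0 0 0 0.6;0.06 0.02 0 0 0 0 0.6;0.09 0.03 0 0 0 0 0.6;0.13 0.04 0 0 0 0 0.6;0.16 0.05 0 0 0 0 0.6")

```text
clock: 7.15
position: [0.6174, -0.1282, 0.2478]
ee_rot: [-0.001, 0.619, 0.786, 0.0]
contact_force: [0.2, 1.5, -0.9]
width: 0.0549
gripper_force: 42.6
```

>>> servo_tool(series="0.03 0.01 0 0 0 0 0.6;0.06 0.02 0 0 0 0 0.6;0.1 0.035 0 0 0 0 0.6;0.14 0.045 0 0 0 0 0.6;0.153 0.052 0 0 0 0 0.6")

```text
clock: 7.65
position: [0.6319, 0.0345, 0.2479]
ee_rot: [-0.001, 0.617, 0.787, 0.0]
contact_force: [0.2, 0.2, -0.2]
width: 0.0544
gripper_force: 42.6
```

>>> servo_tool(series="0 0 0 0 0 0 0.6;0 0 0 0 0 0 0.6;0 0 0 0 0 0 0.6")

```text
clock: 7.95
position: [0.6329, 0.0287, 0.2481]
ee_rot: [0.0, 0.619, 0.785, -0.001]
contact_force: [0.0, -1.2, -1.4]
width: 0.0545
gripper_force: 42.6
```

```bash
python3 look.py j1
```

```text
8.0 [0.6329 0.0287 0.2481] [-0.06  0.36  1.34 -0.    1.44 -0.3 ] 0.05460678893130675
```

View pics/j1.png

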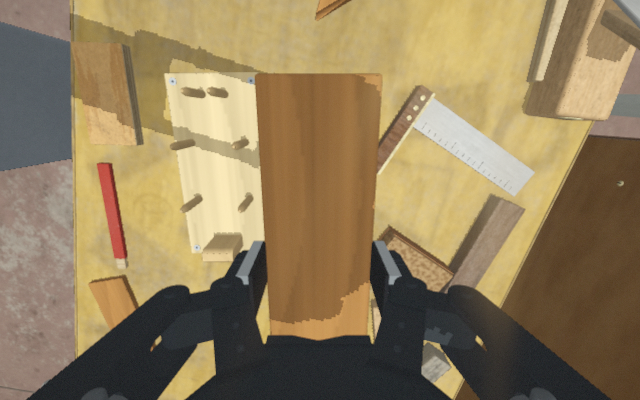

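The view shows the board held straight, front edge at (257..381,73). The jig is on the left with its left edge from (164,73) to about (195,255), top edge v≈73, end dowels near (193,92),(217,92) and the heel stop at (222,247).

```bash
cat > jig.py <<'E'
from h import *
import pickle
i,im=pickle.load(open("j1.pkl","rb"))
f=cv2.GaussianBlur(im,(3,3),0).astype(float); q=f[...,2]/(f[...,0]+1)
print("ratio row 170:",q[170,130:230:6].round(2), "col 230:",q[55:95:3,230].round(2))
T=(np.median(q[150:190,140:165])+np.median(q[150:190,200:225]))/2
def cross(a,o):  # first subpixel rise through T
    k=np.argmax(a>T); return o+k-1+(T-a[k-1])/(a[k]-a[k-1])
L=np.array([(cross(q[v,150:230],150),v) for v in range(95,235)])
Tp=np.array([(u,cross(q[50:100,u],50)) for u in range(185,245)])
Bt=np.array([(u,285-cross(q[285:230:-1,u],0)) for u in list(range(198,203))])
def line(p):
    w=ray(i,p,.018)[:,:2]
    for _ in range(3):
        vx,vy,x0,y0=cv2.fitLine(w.astype(np.float32),cv2.DIST_HUBER,0,1e-4,1e-4).ravel()
        r=(w-[x0,y0])@[-vy,vx]; w=w[abs(r)<max(2*np.median(abs(r)),5e-4)]
    return np.array([vx,vy]),np.array([x0,y0]),np.abs(r).max(),len(w)
l=line(L);t=line(Tp)
for n,a in (("left",l),("top",t)): print(n,np.degrees(np.arctan2(a[0][1],a[0][0])),a[1],a[2:])
print("bottom pts",ray(i,Bt,.018)[:,:2].round(4))
th=np.arctan2(l[0][1],l[0][0]); th=th if th>0 else th+np.pi
X=np.array([np.cos(th),np.sin(th)]);Y=np.array([-X[1],X[0]])
x=t[1]@X-.122; xb=(ray(i,Bt,.018)[:,:2]@X).mean()+.122; y=l[1]@Y-.058
c=x*X+y*Y; print("jig yaw",np.degrees(th),"centre",c,"x from bottom minus from top mm",(xb-x)*1e3)
E
python3 jig.py
python3 - <<'E'
from h import *
import pickle
i,im=pickle.load(open("j1.pkl","rb"));s=manip.get_state()
# board's front edge in hand
f=cv2.GaussianBlur(im,(3,3),0).astype(float);g=f[...,1]/(f[...,0]+1)
pts=[]
for u in range(275,370,5):
    a=g[60:90,u];T=(a[:8].mean()+a[-8:].mean())/2;k=np.argmax(a<T);pts.append((u,60+k-1+(a[k-1]-T)/(a[k-1]-a[k])))
w=ray(i,pts,.2588)-s["position"];t=rot(s["ee_rot"]).inv().apply(w)
print("front edge tool x",np.median(t[:,0]),"slope deg",np.degrees(np.polyfit(t[:,1],t[:,0],1)[0]))
E
```

```text
ratio row 170: [0.55 0.56 0.54 0.56 0.54 0.56 0.5  0.52 0.59 0.72 0.73 0.73 0.73 0.72
 0.73 0.74 0.74] col 230: [0.56 0.56 0.54 0.53 0.55 0.56 0.67 0.69 0.72 0.72 0.72 0.71 0.71 0.71]
left -76.310425 [0.44315714 0.01486871] (np.float64(0.0004164670821080523), 92)
top 13.233432 [0.47418696 0.1168488 ] (np.float64(0.00044744575966109833), 58)
bottom pts [[ 0.489  -0.1296]
 [ 0.4905 -0.1293]
 [ 0.4919 -0.1289]
 [ 0.4933 -0.1288]
 [ 0.4949 -0.1296]]
jig yaw 103.68957 centre [ 0.50667095 -0.0008058 ] x from bottom minus from top mm 0.7105207532147051
front edge tool x 0.09093278207890827 slope deg 0.1010941336790063
```

>>> servo_tool(series="0 -0.03 0 0 0 0 0.6;0 -0.06 0 0 0 0 0.6;0 -0.09 0 0 0 0 0.6;0 -0.13 0 0 0 0 0.6;0 -0.13 0 0 0 0 0.6")

```text
clock: 8.5
position: [0.501, -0.0016, 0.2483]
ee_rot: [-0.002, 0.62, 0.785, -0.002]
contact_force: [-0.2, 0.3, -0.8]
width: 0.0546
gripper_force: 42.7
```

>>> servo_tool(series="0 0 0.04 0 0 0 0.6;0 0 0.08 0 0 0 0.6;0 0 0.12 0 0 0 0.6;0 0 0.15 0 0 0 0.6;0 0 0.15 0 0 0 0.6")

```text
clock: 9.0
position: [0.5036, -0.0005, 0.0947]
ee_rot: [-0.004, 0.619, 0.785, -0.002]
contact_force: [-0.4, -0.5, -0.7]
width: 0.0543
gripper_force: 42.9
```

>>> servo_tool(series="0 0 0 0 0 0 0.6;0 0 0 0 0 0 0.6;0 0 0 0 0 0 0.6")

```text
clock: 9.3
position: [0.5083, -0.0004, 0.1002]
ee_rot: [0.002, 0.619, 0.785, 0.001]
contact_force: [0.1, 1.0, -0.5]
width: 0.0545
gripper_force: 42.9
```

```bash
python3 look.py j2; python3 -c "
from h import *
print(delta([.5068,-.0015,.1],np.radians(13.6))[:2])"
```

```text
9.35 [ 5.079e-01 -3.000e-04  1.000e-01] [-0.14  0.29  1.85  0.    1.   -0.37] 0.05459941590047426
(array([-9.40347074e-04, -1.37590625e-03,  1.25594156e-06]), array([ 0.19882947,  0.07245323, -0.06656786]))
```

View pics/j2.png

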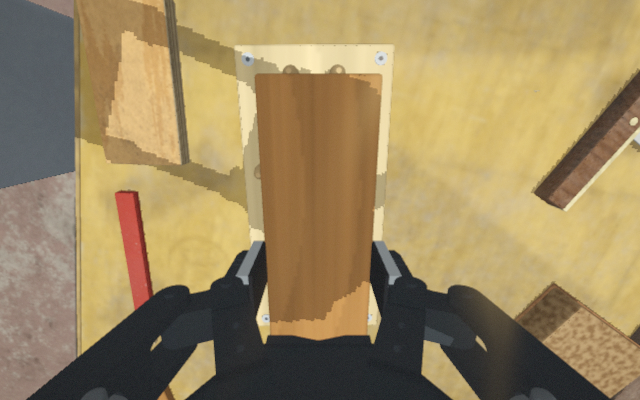

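Jig top edge at v≈45, side edges at u≈237 and 394, end dowels at (291,70),(338,70), partly behind the board; screws (248,59),(381,58). I'll measure the jig relative to the tool from both its edges.

```bash
cat > jig2.py <<'E'
from h import *
import pickle,sys
i,im=pickle.load(open(sys.argv[1]+".pkl","rb"));v0,v1=int(sys.argv[2]),int(sys.argv[3])
f=cv2.GaussianBlur(im,(3,3),0).astype(float); q=f[...,2]/(f[...,0]+1);T=.635
def first(a): k=np.argmax(a>T); return k-1+(T-a[k-1])/(a[k]-a[k-1])
L=np.array([(215+first(q[v,215:256]),v) for v in range(v0,v1)])
Rr=np.array([(420-first(q[v,420:382:-1]),v) for v in range(v0,v1)])
Tp=np.array([(u,30+first(q[30:60,u])) for u in range(262,370,3)])
w=[ray(i,p,.018)[:,:2] for p in (L,Rr,Tp)]
def fit(p):
    vx,vy,x0,y0=cv2.fitLine(p.astype(np.float32),cv2.DIST_HUBER,0,1e-4,1e-4).ravel();s=np.sign(vy) ;return np.array([vx,vy])*s,np.array([x0,y0])
(a,pa),(b,pb),(c,pc)=map(fit,w)
ang=lambda d:np.degrees(np.arctan2(d[1],d[0]));print("angles",ang(a),ang(b),ang(c))
th=np.radians(103.6);X=np.array([np.cos(th),np.sin(th)]);Y=np.array([-X[1],X[0]])
print("width mm",(pa-pb)@Y*1e3)
print("jig centre",((pc@X)-.122)*X+((pa+pb)/2@Y)*Y)
E
python3 jig2.py j2 50 75
```

```text
angles 104.39078 102.699715 13.819364
width mm 114.52728595236026
jig centre [ 0.5056206  -0.00089711]
```

>>> servo_tool(series="-0.001 -0.0027 0 0 0 0 0.6;-0.001 -0.0027 0.01 0 0 0 0.6;-0.001 -0.0027 0.02 0 0 0 0.6;-0.001 -0.0027 0.03 0 0 0 0.6;-0.001 -0.0027 0.035 0 0 0 0.6")

```text
clock: 9.85
position: [0.5037, -0.0015, 0.0618]
ee_rot: [-0.001, 0.619, 0.786, -0.0]
contact_force: [1.1, 0.5, -0.6]
width: 0.0547
gripper_force: 43.0
```

>>> servo_tool(series="0 0 0.008 0 0 0 0.6;0 0 0.016 0 0 0 0.6;0 0 0.024 0 0 0 0.6;0 0 0.032 0 0 0 0.6;0 0 0.032 0 0 0 0.6")

```text
clock: 10.35
position: [0.5044, -0.0016, 0.0304]
ee_rot: [-0.0, 0.619, 0.786, 0.0]
contact_force: [1.8, 0.7, -1.6]
width: 0.0547
gripper_force: 42.8
```

>>> servo_tool(series="0 0.001 0.004 0 0 0 0.6;0 0.001 0.008 0 0 0 0.6;0 0.001 0.011 0 0 0 0.6;0 0.001 0.013 0 0 0 0.6;0 0.001 0.013 0 0 0 0.6")

```text
clock: 10.85
position: [0.5047, -0.0013, 0.018]
ee_rot: [-0.0, 0.619, 0.786, -0.0]
contact_force: [0.0, 0.3, -0.7]
width: 0.0547
gripper_force: 42.9
```

>>> servo_tool(series="0 0 0 0 0 0 0.6;0 0 0 0 0 0 0.15;0 0 0 0 0 0 0.15;0 0 0 0 0 0 0.15;0 0 0 0 0 0 0.15")

```text
clock: 11.35
position: [0.5052, -0.0014, 0.0184]
ee_rot: [0.0, 0.619, 0.786, 0.0]
contact_force: [0.8, 0.1, 0.6]
width: 0.0727
gripper_force: 0.0
```

>>> servo_tool(series="0 0 -0.03 0 0 0 0;0 0 -0.07 0 0 0 0;0 0 -0.11 0 0 0 0;0 0 -0.15 0 0 0 0;0 0 -0.18 0 0 0 0")

```text
clock: 11.85
position: [0.5057, -0.0014, 0.2011]
ee_rot: [0.001, 0.619, 0.786, 0.001]
contact_force: [1.5, -0.5, 0.3]
width: 0.0852
gripper_force: 0.0
```

```bash
python3 look.py j3
```

```text
11.9 [ 0.5085 -0.0018  0.2055] [-0.14  0.19  1.69  0.    1.25 -0.38] 0.0854634016099566
```

>>> servo_tool(series="0.04 0.01 -0.01 0 0 0 0;0.08 0.02 -0.02 0 0 0 0;0.12 0.03 -0.03 0 0 0 0;0.16 0.04 -0.04 0 0 0 0;0.2 0.05 -0.05 0 0 0 0")

```text
clock: 12.4
position: [0.5065, 0.2063, 0.2486]
ee_rot: [0.0, 0.619, 0.786, 0.0]
contact_force: [1.4, -0.1, -0.1]
width: 0.0855
gripper_force: 0.0
```

>>> servo_tool(series="0.033 0.012 0 0 0 0 0;0.033 0.012 0 0 0 0 0;0.033 0.012 0 0 0 0 0;0.033 0.012 0 0 0 0 0")

```text
clock: 12.8
position: [0.5105, 0.2387, 0.2478]
ee_rot: [-0.0, 0.619, 0.785, -0.001]
contact_force: [-0.6, 0.7, -0.4]
width: 0.0851
gripper_force: 0.0
```

```bash
python3 look.py b1
python3 - <<'E'
import cv2,numpy as np
a=cv2.imread("pics/j3.png");b=cv2.imread("pics/b1.png")
cv2.imwrite("pics/jb.png",np.vstack([a[40:290],b[0:330]])[:, :])
E
```

```text
12.85 [0.5106 0.2385 0.248 ] [ 0.31  0.25  1.5  -0.    1.39  0.08] 0.08538956456537958
```

View pics/jb.png

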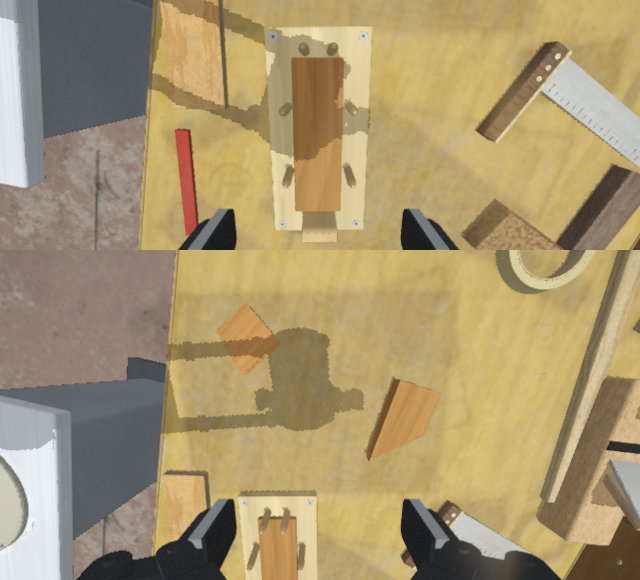

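The upper part shows the plain cheek lying square between the dowels; the jig screws are near (272,75),(363,75),(281,264),(358,264) in the full image. The lower part shows the toe block around (248,89) and the bed block around (403,168), with its tip at (369,209). Measuring both, and the jig by its screws.

Run:
```python
from h import *
import pickle
i,im=pickle.load(open("j3.pkl","rb"))
S=ray(i,[(272,75),(363,75),(281,264),(358,264)],.018)[:,:2]
d=S[0]-S[2]+S[1]-S[3];print("screws",S.round(4).tolist(),"centre",S.mean(0),np.degrees(np.arctan2(d[1],d[0])))
t,p,w,r,c=blob(im,i,(315,180),.028,win=95)
print("plain",np.round(r[0],1),np.round(r[1],1),r[2],p.tolist())
i,im=pickle.load(open("b1.pkl","rb"))
print("nadir",proj(i,[i["eye"][0],i["eye"][1],0]))
for n,uv in (("bed",(403,165)),("toe",(248,95))):
    t,p,w,r,c=blob(im,i,uv,.032,win=60,k=3)
    cv2.drawContours(im,[c.reshape(-1,1,2)],-1,(255,0,255),1)
    print(n,p.tolist(),w.round(4).tolist(),np.round(r[0],1),np.round(r[1],1),r[2]);print([np.linalg.norm(w[k]-w[k-1]).round(4) for k in range(len(w))])
cv2.imwrite("pics/b1c.png",cv2.resize(im[30:230,200:460],None,fx=3,fy=3)[:,:,::-1])
```

```text
screws [[0.4315, 0.0975], [0.5256, 0.1202], [0.4852, -0.1218], [0.5824, -0.0985]] centre [ 0.50619464 -0.00064117] 104.16293968879818
plain [504.4  -0.9] [ 55.1 178.6] 13.420509338378906 [[292, 98], [296, 249], [338, 250], [342, 98]]
nadir [[318.55029931 113.68300251]]
bed [[439, 143], [394, 129], [368, 210], [421, 185]] [[0.6476, 0.312], [0.5876, 0.3151], [0.5864, 0.2061], [0.6439, 0.2555]] [614.4 259.7] [110.6  63.6] 86.17230224609375
[np.float64(0.0566), np.float64(0.0601), np.float64(0.109), np.float64(0.0758)]
toe [[243, 53], [218, 82], [246, 124], [279, 91]] [[0.3931, 0.3554], [0.3693, 0.3179], [0.4091, 0.2783], [0.4411, 0.325]] [401.7 316.3] [60.7 59.8] 54.49140167236328
[np.float64(0.0569), np.float64(0.0444), np.float64(0.0562), np.float64(0.0566)]
```

View pics/b1c.png

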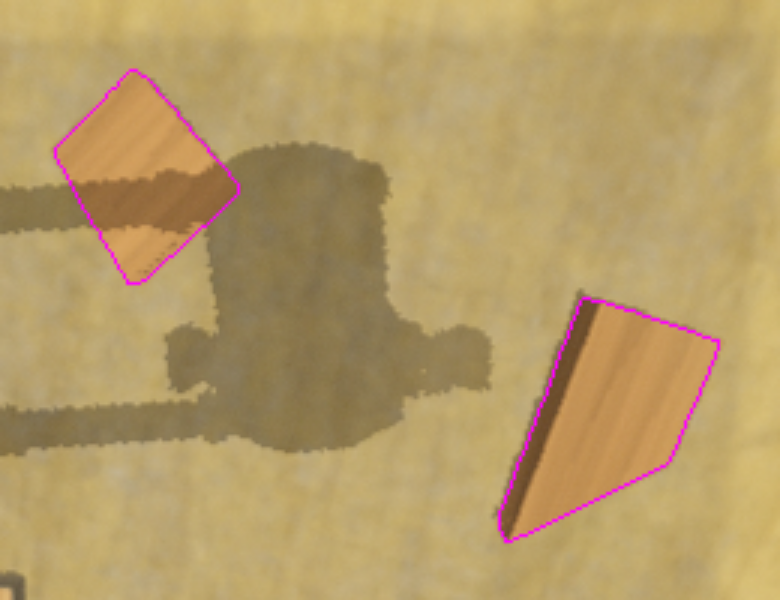

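The crop shows clean outlines. Toe: its right-angle end is the edge (134,70)-(240,188), so x points at about 57.7°, with the long side on the lower right. Bed: a dark side face borders the long edge, and the true top edge runs (595,300)-(512,540). Going to hover over the toe block.

>>> servo_tool(series="0.03 -0.025 0.01 0 0 0 0;0.06 -0.05 0.02 0 0 0 0;0.09 -0.075 0.03 0 0 0 0;0.104 -0.084 0.05 0 0 0 0;0.104 -0.084 0.07 0 0 0 0")

```text
clock: 13.35
position: [0.4032, 0.3213, 0.1783]
ee_rot: [-0.0, 0.618, 0.786, 0.001]
contact_force: [0.6, -0.1, 0.8]
width: 0.0854
gripper_force: 0.0
```

>>> servo_tool(series="0 0 0 0 0 8 0;0 0 0 0 0 16 0;0 0 0 0 0 24 0;0 0 0 0 0 32 0;0 0 0 0 0 40 0")

```text
clock: 13.85
position: [0.4051, 0.3197, 0.1784]
ee_rot: [0.0, 0.852, 0.523, -0.0]
contact_force: [-0.3, 0.2, 0.3]
width: 0.0855
gripper_force: 0.0
```

>>> servo_tool(series="0 0 0 0 0 5.8 0;0 0 0 0 0 5.8 0;0 0 0 0 0 5.8 0;0 0 0 0 0 5.8 0")

```text
clock: 14.25
position: [0.405, 0.3206, 0.1784]
ee_rot: [0.0, 0.876, 0.483, 0.0]
contact_force: [0.3, 0.0, -0.2]
width: 0.0859
gripper_force: 0.0
```

```bash
python3 look.py t1
python3 - <<'E'
from h import *
import pickle
i,im=pickle.load(open("t1.pkl","rb"))
print("nadir",proj(i,[i["eye"][0],i["eye"][1],0]))
uv=proj(i,[.404,.32,.032])[0];print(uv)
t,p,w,r,c=blob(im,i,uv,.032,win=90,k=3)
cv2.drawContours(im,[c.reshape(-1,1,2)],-1,(255,0,255),1);cv2.imwrite("pics/t1c.png",im[:,:,::-1])
print(p.tolist(),w.round(4).tolist(),[np.linalg.norm(w[k]-w[k-1]).round(4) for k in range(len(w))])
s=manip.get_state();T=rot(s["ee_rot"]).inv().apply(np.c_[w,np.full(len(w),.032)]-s["position"]);print((T*1e3).round(1).tolist())
E
```

```text
14.3 [0.4049 0.3208 0.1784] [0.54 0.23 1.71 0.   1.2  1.1 ] 0.08534980249822255
nadir [[317.92449459 114.01354717]]
[317.91319566 188.00963807]
[[227, 98], [227, 238], [280, 277], [401, 277], [406, 98]] [[0.3776, 0.4426], [0.2874, 0.3254], [0.3093, 0.2529], [0.4289, 0.1774], [0.5238, 0.3505]] [np.float64(0.1727), np.float64(0.1479), np.float64(0.0758), np.float64(0.1414), np.float64(0.1974)]
[[88.5, -88.1, 146.4], [-58.8, -101.9, 146.3], [-108.4, -44.7, 146.3], [-108.5, 96.7, 146.3], [88.5, 84.7, 146.4]]
```

```bash
cat > m.py <<'E'
from h import *
import pickle,sys
n=sys.argv[1];u,v,z,win=map(float,sys.argv[2:6]);thr=float(sys.argv[6]) if len(sys.argv)>6 else None
i,im=pickle.load(open(n+".pkl","rb"))
t,p,w,r,c=blob(im,i,(u,v),z,win=int(win),k=3,thr=thr)
cv2.drawContours(im,[c.reshape(-1,1,2)],-1,(255,0,255),1);cv2.imwrite(f"pics/{n}c.png",im[:,:,::-1])
s=manip.get_state();T=rot(s["ee_rot"]).inv().apply(np.c_[w,np.full(len(w),z)]-s["position"])
print(t,p.tolist(),"tool mm",(T*1e3)[:,:2].round(1).tolist(),[np.linalg.norm(w[k]-w[k-1]).round(4) for k in range(len(w))],r)
E
python3 m.py t1 318 188 .032 52; python3 m.py t1 318 188 .032 60 160
```

```text
161.0 [[293, 159], [289, 205], [339, 219], [343, 165]] tool mm [[29.5, -25.9], [-20.0, -31.5], [-36.2, 22.7], [23.3, 25.5]] [np.float64(0.0518), np.float64(0.0499), np.float64(0.0565), np.float64(0.0596)] ((400.8688659667969, 319.7312316894531), (63.09919357299805, 56.105342864990234), 54.00413131713867)
160.0 [[292, 160], [289, 204], [339, 219], [342, 164]] tool mm [[28.5, -27.0], [-18.9, -31.5], [-36.2, 22.7], [24.4, 24.5]] [np.float64(0.0516), np.float64(0.0476), np.float64(0.0568), np.float64(0.0606)] ((400.79833984375, 319.75384521484375), (63.15904998779297, 55.636451721191406), 54.28440475463867)
```

View pics/t1c.png

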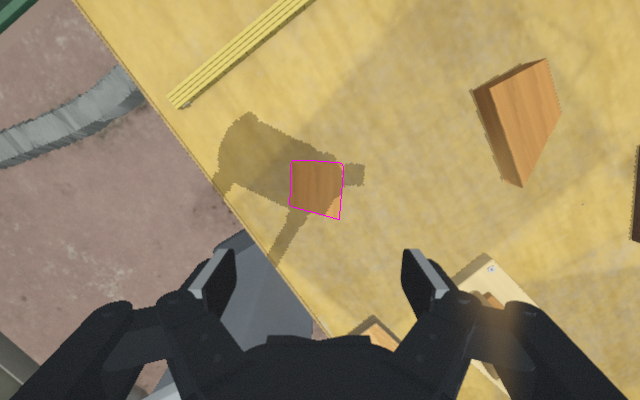

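The outline covers the top plus a sliver of the square end face (v 160–165). The block needs about 4° more turn and a -2.5 mm shift in tool y. Descending and gripping.

>>> servo_tool(series="-0.0005 -0.0025 0.04 0 0 4 0;-0.0005 -0.0025 0.08 0 0 4 0;-0.0005 -0.0025 0.12 0 0 4 0;-0.0005 -0.0025 0.15 0 0 4 0;-0.0005 -0.0025 0.15 0 0 4 0")

```text
clock: 14.8
position: [0.3994, 0.3201, 0.0248]
ee_rot: [0.0, 0.892, 0.452, -0.005]
contact_force: [-0.6, -0.4, -0.2]
width: 0.0859
gripper_force: 0.0
```

>>> servo_tool(series="0 0 0.01 0 0 0 0;0 0 0.02 0 0 0 0;0 0 0.025 0 0 0 0;0 0 0.025 0 0 0 0;0 0 0.025 0 0 0 0.3")

```text
clock: 15.3
position: [0.4028, 0.3223, 0.0038]
ee_rot: [-0.0, 0.892, 0.452, 0.001]
contact_force: [-0.2, -0.5, -0.2]
width: 0.073
gripper_force: 0.0
```

>>> servo_tool(series="0 0 0 0 0 0 0.6;0 0 0 0 0 0 0.6;0 0 0 0 0 0 0.6;0 0 0 0 0 0 0.6;0 0 0 0 0 0 0.6")

```text
clock: 15.8
position: [0.403, 0.3224, 0.0041]
ee_rot: [-0.0, 0.892, 0.452, 0.001]
contact_force: [-0.3, -0.5, 5.5]
width: 0.0556
gripper_force: 43.0
```

>>> servo_tool(series="0 0 -0.02 0 0 0 0.6;0 0 -0.06 0 0 0 0.6;0 0 -0.1 0 0 0 0.6;0 0 -0.14 0 0 -4 0.6;0 0 -0.16 0 0 -10 0.6")

```text
clock: 16.3
position: [0.4037, 0.3228, 0.1667]
ee_rot: [0.0, 0.848, 0.53, 0.003]
contact_force: [0.4, 0.3, -1.1]
width: 0.0554
gripper_force: 42.7
```

>>> servo_tool(series="0 0 0 0 0 -8 0.6;0 0 0 0 0 -16 0.6;0 0 0 0 0 -24 0.6;0 0 0 0 0 -32 0.6;0 0 0 0 0 -39.9 0.6")

```text
clock: 16.8
position: [0.402, 0.3218, 0.163]
ee_rot: [-0.0, 0.616, 0.788, -0.0]
contact_force: [-0.1, 0.1, -0.5]
width: 0.055
gripper_force: 42.7
```

>>> servo_tool(series="-0.03 0.003 0 0 0 0 0.6;-0.06 0.005 0 0 0 0 0.6;-0.09 0.008 0 0 0 0 0.6;-0.12 0.01 0 0 0 0 0.6;-0.16 0.013 0 0 0 0 0.6")

```text
clock: 17.3
position: [0.4524, 0.169, 0.163]
ee_rot: [-0.0, 0.618, 0.787, 0.0]
contact_force: [0.5, 0.0, -1.0]
width: 0.055
gripper_force: 42.8
```

>>> servo_tool(series="-0.04 0.003 0.01 0 0 0 0.6;-0.08 0.007 0.02 0 0 0 0.6;-0.114 0.01 0.03 0 0 0 0.6;-0.114 0.01 0.04 0 0 0 0.6;-0.114 0.01 0.045 0 0 0 0.6")

```text
clock: 17.8
position: [0.4885, 0.0607, 0.1171]
ee_rot: [-0.001, 0.619, 0.785, -0.001]
contact_force: [-0.2, 0.2, -0.3]
width: 0.0555
gripper_force: 42.8
```

>>> servo_tool(series="0 0 0 0 0 0 0.6;0 0 0 0 0 0 0.6;0 0 0 0 0 0 0.6")

```text
clock: 18.1
position: [0.4895, 0.0622, 0.1188]
ee_rot: [0.0, 0.617, 0.787, 0.0]
contact_force: [-1.2, 0.2, -0.8]
width: 0.0553
gripper_force: 42.8
```

```bash
python3 look.py t2; python3 -c "
from h import *
print(delta([.4904,.0615,.12],np.radians(13.6))[:2])"
```

```text
18.15 [0.4895 0.062  0.1188] [-0.02  0.25  1.85  0.    1.04 -0.25] 0.05532345133918038
(array([-0.00071676,  0.00071567, -0.00116725]), array([0.06344806, 0.00524361, 0.12812817]))
```

View pics/t2.png

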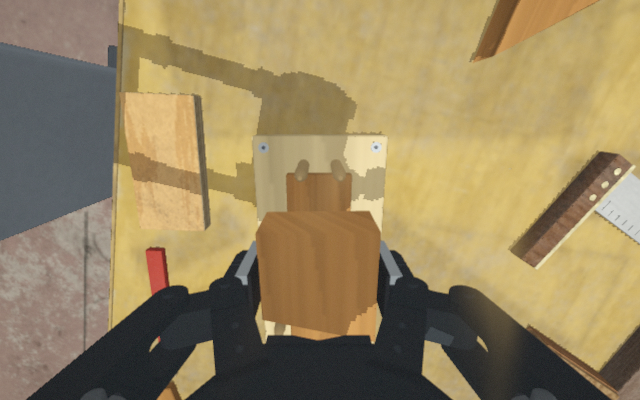

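The block is held square: its front face spans v≈212 to 240, u 257–380. Ahead of it are the jig's top edge v≈135, screws (264,147),(376,147), end dowels (303,170),(338,170) and the plain cheek end at v≈173.

Run:
```python
from h import *
import pickle
i,im=pickle.load(open("t2.pkl","rb"));s=manip.get_state();r=rot(s["ee_rot"])
f=cv2.GaussianBlur(im,(3,3),0).astype(float);q=f[...,2]/(f[...,0]+1)
tool=lambda uv,z:(r.inv().apply(ray(i,uv,z)-s["position"])*1e3).round(1)
pts=[]
for u in (270,274,278,282,356,360,364,368):
    a=q[195:225,u];T=(a[:6].mean()+a[-6:].mean())/2;k=np.argmax(a<T);pts.append((u,194+k+(a[k-1]-T)/(a[k-1]-a[k])))
print(np.round(pts,1).tolist(),"block front x",tool(pts,.1147)[:,0])
g=f.sum(2); print("top-face edge rows",[228+int(np.argmax(np.abs(np.diff(g[228:252,u])))) for u in range(275,365,15)])
for v in (250,300): print("row",v,f[v,250:266:2,0].astype(int),f[v,370:390:2,0].astype(int))
S=tool([(263.5,147),(376,147)],.018);print("screws",S)
tp=[(u,120+np.argmax(q[120:150,u]>.635)) for u in range(275,365,10)];print("jig end x",tool(tp,.018)[:,0])
lr=[]
for v in range(150,205,4):
    a=q[v,235:290];b=q[v,405:350:-1];lr.append((235+np.argmax(a>.635),405-np.argmax(b>.635),v))
lr=np.array(lr);print("jig mid y",((tool(lr[:,[0,2]],.018)+tool(lr[:,[1,2]],.018))/2)[:,1], "width",(tool(lr[:,[1,2]],.018)-tool(lr[:,[0,2]],.018))[:,1])
```

```text
[[270.0, 211.4], [274.0, 211.4], [278.0, 211.4], [282.0, 211.5], [356.0, 210.9], [360.0, 210.8], [364.0, 210.8], [368.0, 211.0]] block front x [23.  23.  23.  23.  23.3 23.4 23.4 23.3]
top-face edge rows [233, 249, 230, 229, 229, 231]
row 250 [125 124 124 139 152 145 138 139] [154 154 153 150 147 132 125 125 124 131]
row 300 [ 48  45  40  41  43  90 147 148] [153 152 148 105  31  30  31  37  42  38]
screws [[ 47.4 -47.1 100.8]
 [ 47.4  48.9 100.9]]
jig end x [57.4 57.4 57.4 57.4 57.4 57.4 57.4 57.4 57.4]
jig mid y [0.65 1.1  0.65 0.65 0.7  0.7  0.7  0.3  0.25 0.75 0.7  0.3  1.2  0.7 ] width [113.9 113.4 113.1 113.5 114.  112.8 113.2 112.8 113.3 112.9 113.4 113.
 113.4 113. ]
```

>>> servo_tool(series="0.001 0.0005 0.01 0 0 0 0.6;0.001 0.0005 0.02 0 0 0 0.6;0.001 0.0005 0.03 0 0 0 0.6;0.001 0.0005 0.04 0 0 0 0.6;0.001 0.0005 0.045 0 0 0 0.6")

```text
clock: 18.65
position: [0.4887, 0.0622, 0.0717]
ee_rot: [-0.001, 0.618, 0.786, -0.001]
contact_force: [1.1, 0.3, -0.9]
width: 0.0554
gripper_force: 42.8
```

>>> servo_tool(series="0 0 0.01 0 0 0 0.6;0 0 0.02 0 0 0 0.6;0 0 0.028 0 0 0 0.6;0 0 0.034 0 0 0 0.6;0 0 0.034 0 0 0 0.6")

```text
clock: 19.15
position: [0.489, 0.0622, 0.0384]
ee_rot: [-0.001, 0.618, 0.786, -0.001]
contact_force: [-0.5, -0.3, -0.8]
width: 0.0556
gripper_force: 42.8
```

>>> servo_tool(series="0 0 0.003 0 0 0 0.6;0 0 0.006 0 0 0 0.6;0 0 0.007 0 0 0 0.6;0 0 0.007 0 0 0 0.6;0 0 0.007 0 0 0 0.6")

```text
clock: 19.65
position: [0.4898, 0.0623, 0.0324]
ee_rot: [0.0, 0.618, 0.786, 0.0]
contact_force: [0.4, 0.4, -1.1]
width: 0.055
gripper_force: 42.8
```

>>> servo_tool(series="0 0 0 0 0 0 0.15;0 0 0 0 0 0 0.15;0 0 0 0 0 0 0.15;0 0 0 0 0 0 0.15")

```text
clock: 20.05
position: [0.4898, 0.0623, 0.0324]
ee_rot: [0.0, 0.618, 0.786, 0.0]
contact_force: [0.0, 0.4, -0.2]
width: 0.0728
gripper_force: 0.0
```

>>> servo_tool(series="0 0 -0.02 0 0 0 0.15;0 0 -0.06 0 0 0 0;0 0 -0.11 0 0 0 0;0 0 -0.16 0 0 0 0;0 0 -0.2 0 0 0 0")

```text
clock: 20.55
position: [0.4901, 0.0623, 0.2354]
ee_rot: [0.001, 0.618, 0.786, 0.001]
contact_force: [0.4, 0.6, -0.3]
width: 0.0859
gripper_force: 0.0
```

```bash
python3 look.py t3
python3 - <<'E'
from h import *
# bed from b1: true top corners
import pickle
i,im=pickle.load(open("b1.pkl","rb"))
B=ray(i,[(398.3,130),(439.7,144),(423,184.5),(370.7,210)],.032)[:,:2];print(B.round(4))
x1=B[3]-B[0];x2=B[2]-B[1];sq=B[1]-B[0]
a=lambda d:np.degrees(np.arctan2(d[1],d[0]));print(a(x1),a(x2),a(sq)-90,np.linalg.norm(x1),np.linalg.norm(x2),np.linalg.norm(sq))
th=np.radians(-93);print("origin",(B[0]+B[1])/2+.026*np.array([np.cos(th),np.sin(th)]))
E
```

```text
20.6 [0.4938 0.0623 0.2417] [-0.01  0.14  1.65  0.    1.33 -0.25] 0.08545297923345799
[[0.5931 0.3152]
 [0.6489 0.3111]
 [0.6463 0.2568]
 [0.5899 0.207 ]]
-91.69502230346721 -92.77663207386844 -94.23493965354425 0.10824261050571536 0.05434843765129176 0.05589614962140614
origin [0.61966094 0.28715437]
```

>>> servo_tool(series="0.032 0.03 0 0 0 0 0;0.064 0.06 0 0 0 0 0;0.096 0.09 0.01 0 0 0 0;0.128 0.12 0.02 0 0 0 0;0.16 0.15 0.03 0 0 0 0")

```text
clock: 21.1
position: [0.5983, 0.2547, 0.2017]
ee_rot: [0.0, 0.618, 0.786, -0.0]
contact_force: [0.4, -1.3, 0.7]
width: 0.086
gripper_force: 0.0
```

>>> servo_tool(series="0.028 0.028 0.02 0 0 0 0;0.028 0.028 0.03 0 0 8 0;0.028 0.028 0.03 0 0 16.6 0;0.028 0.028 0.03 0 0 16.6 0;0.028 0.028 0.03 0 0 16.6 0")

```text
clock: 21.6
position: [0.6183, 0.2869, 0.1722]
ee_rot: [-0.0, 0.724, 0.69, 0.0]
contact_force: [-0.2, 0.1, -0.3]
width: 0.0858
gripper_force: 0.0
```

>>> servo_tool(series="0 0 0 0 0 0 0;0 0 0 0 0 0 0")

```text
clock: 21.8
position: [0.6184, 0.2867, 0.1729]
ee_rot: [0.0, 0.725, 0.689, 0.001]
contact_force: [0.8, -0.4, -0.1]
width: 0.0855
gripper_force: 0.0
```

```bash
python3 look.py b2;python3 - <<'E'
from h import *
import pickle
i,im=pickle.load(open("b2.pkl","rb"))
print(proj(i,[[.6197,.2872,.032],[.593,.315,.032],[.649,.311,.032],[.646,.257,.032],[.59,.207,.032]]).round(0).tolist())
E
python3 m.py b2 310 190 .032 50; python3 m.py b2 310 190 .032 75 160
```

```text
21.85 [0.6184 0.2867 0.1729] [0.33 0.47 1.35 0.   1.32 0.38] 0.08535274348343683
[[320.0, 188.0], [292.0, 163.0], [347.0, 164.0], [346.0, 214.0], [297.0, 259.0]]
159.0 [[297, 157], [295, 239], [319, 239], [346, 212], [348, 163]] tool mm [[32.7, -21.6], [-57.2, -25.8], [-57.2, 0.6], [-25.8, 29.3], [26.6, 29.8]] [np.float64(0.0518), np.float64(0.09), np.float64(0.0263), np.float64(0.0425), np.float64(0.0525)] ((619.9086303710938, 273.93121337890625), (90.21912384033203, 55.53907012939453), 85.66197204589844)
160.0 [[346, 159], [295, 158], [295, 257], [346, 213]] tool mm [[30.7, 27.7], [31.7, -23.7], [-79.2, -26.3], [-27.0, 29.3]] [np.float64(0.0577), np.float64(0.0513), np.float64(0.1109), np.float64(0.0763)] ((619.0804443359375, 263.0127258300781), (112.31754302978516, 55.53907012939453), 85.66197204589844)
```

>>> servo_tool(series="0.001 0.0017 0.04 0 0 1.2 0;0.001 0.0017 0.08 0 0 1.2 0;0.001 0.0017 0.12 0 0 1.2 0;0.001 0.0017 0.145 0 0 1.2 0;0.001 0.0017 0.145 0 0 1.2 0")

```text
clock: 22.35
position: [0.6169, 0.2865, 0.0232]
ee_rot: [-0.002, 0.732, 0.681, -0.004]
contact_force: [-1.0, -0.4, -0.0]
width: 0.0853
gripper_force: 0.0
```

>>> servo_tool(series="0 0 0.01 0 0 0 0;0 0 0.02 0 0 0 0;0 0 0.024 0 0 0 0;0 0 0.024 0 0 0 0;0 0 0.024 0 0 0 0.3")

```text
clock: 22.85
position: [0.6205, 0.288, 0.004]
ee_rot: [0.0, 0.732, 0.681, 0.001]
contact_force: [-0.5, 0.5, -0.9]
width: 0.0731
gripper_force: 0.0
```

>>> servo_tool(series="0 0 0 0 0 0 0.6;0 0 0 0 0 0 0.6;0 0 0 0 0 0 0.6;0 0 0 0 0 0 0.6;0 0 0 0 0 0 0.6", squeeze=60)

```text
clock: 23.35
position: [0.6208, 0.2882, 0.0044]
ee_rot: [0.0, 0.732, 0.681, 0.001]
contact_force: [0.9, -0.7, 5.4]
width: 0.0548
gripper_force: 65.7
```

>>> servo_tool(series="0 0 -0.02 0 0 0 0.6;0 0 -0.06 0 0 0 0.6;0 0 -0.11 0 0 0 0.6;0 0 -0.16 0 0 0 0.6;0 0 -0.2 0 0 0 0.6")

```text
clock: 23.85
position: [0.6201, 0.2879, 0.2057]
ee_rot: [0.0, 0.732, 0.681, 0.001]
contact_force: [0.7, 0.4, -1.7]
width: 0.0549
gripper_force: 65.1
```

>>> servo_tool(series="-0.04 -0.01 0 0 0 0 0.6;-0.08 -0.02 0 0 0 0 0.6;-0.12 -0.03 0 0 0 0 0.6;-0.16 -0.04 0 0 0 0 0.6;-0.2 -0.05 0 0 0 0 0.6")

```text
clock: 24.35
position: [0.5543, 0.0906, 0.2025]
ee_rot: [-0.0, 0.732, 0.681, -0.001]
contact_force: [0.6, -0.1, -0.8]
width: 0.0547
gripper_force: 65.1
```

>>> servo_tool(series="-0.04 -0.006 0 0 0 0 0.6;-0.08 -0.012 0 0 0 0 0.6;-0.12 -0.018 0 0 0 0 0.6;-0.156 -0.024 0 0 0 0 0.6;-0.156 -0.024 0 0 0 0 0.6")

```text
clock: 24.85
position: [0.5188, -0.0657, 0.2026]
ee_rot: [-0.0, 0.734, 0.679, -0.001]
contact_force: [0.6, 0.1, -1.8]
width: 0.0548
gripper_force: 65.1
```

>>> servo_tool(series="0 0 0 0 0 8 0.6;0 0 0 0 0 16 0.6;0 0 0 0 0 24 0.6;0 0 0 0 0 32 0.6;0 0 0 0 0 40 0.6")

```text
clock: 25.35
position: [0.5201, -0.0608, 0.2026]
ee_rot: [-0.001, 0.922, 0.387, -0.0]
contact_force: [-0.5, 0.5, -1.9]
width: 0.0547
gripper_force: 65.1
```

>>> servo_tool(series="0 0 0 0 0 8 0.6;0 0 0 0 0 16 0.6;0 0 0 0 0 24 0.6;0 0 0 0 0 32 0.6;0 0 0 0 0 40 0.6")

```text
clock: 25.85
position: [0.5201, -0.0607, 0.2026]
ee_rot: [-0.001, 0.999, 0.048, -0.001]
contact_force: [0.2, -0.1, -1.6]
width: 0.0549
gripper_force: 65.1
```

>>> servo_tool(series="0 0 0 0 0 8 0.6;0 0 0 0 0 16 0.6;0 0 0 0 0 24 0.6;0 0 0 0 0 32 0.6;0 0 0 0 0 40 0.6")

```text
clock: 26.35
position: [0.5201, -0.0608, 0.2026]
ee_rot: [-0.0, 0.955, -0.296, -0.001]
contact_force: [0.5, 0.1, -0.6]
width: 0.055
gripper_force: 65.1
```

```bash
python3 -c "
from h import *
d,v,s=delta([.5202,-.0619,.12],np.radians(13.6-180));print(d.round(4),v.round(2),s['qpos'].round(3),s['position'])"
```

```text
[0.0009 0.0009 0.0826] [3.000e-02 9.000e-02 4.195e+01] [-2.500e-01  2.180e-01  1.659e+00  1.000e-03  1.266e+00  1.922e+00] [ 0.5201063  -0.06077066  0.20264377]
```

>>> servo_tool(series="0 0 0.015 0 0 8 0.6;0 0 0.03 0 0 16 0.6;0 0 0.045 0 0 24 0.6;0 0 0.06 0 0 32 0.6;0 0 0.08 0 0 40 0.6")

```text
clock: 26.85
position: [0.5206, -0.0609, 0.1227]
ee_rot: [-0.0, 0.796, -0.605, 0.0]
contact_force: [0.6, -0.1, -1.6]
width: 0.0546
gripper_force: 65.1
```

>>> servo_tool(series="0.001 0.001 0 0 0 1.95 0.6;0.001 0.001 0 0 0 1.95 0.6;0.001 0.001 0 0 0 1.95 0.6;0.001 0.001 0 0 0 1.95 0.6")

```text
clock: 27.25
position: [0.5201, -0.0628, 0.1236]
ee_rot: [-0.0, 0.788, -0.616, 0.0]
contact_force: [0.1, 0.1, -1.6]
width: 0.0549
gripper_force: 65.0
```

```bash
python3 look.py b3
python3 - <<'E'
from h import *
import pickle
i,im=pickle.load(open("b3.pkl","rb"))
d,v,s=delta([.5202,-.0619,.12],np.radians(13.6-180));print(d.round(4),v.round(2),s['qpos'].round(3))
r=rot(s["ee_rot"]);tool=lambda uv,z:(r.inv().apply(ray(i,uv,z)-s["position"])*1e3).round(1)
f=cv2.GaussianBlur(im,(3,3),0).astype(float);q=f[...,2]/(f[...,0]+1)
for u in (250,270,290,318,346,366,386): print(u,q[120:250:5,u].round(2))
for v in (150,170,190,300): print(v,q[v,225:275:4].round(2),q[v,365:415:4].round(2))
E
```

```text
27.3 [ 0.5201 -0.0629  0.1237] [-0.25  0.28  1.78  0.    1.08  2.65] 0.05452704525007923
[-0.0009 -0.0003  0.0037] [-0.05 -0.01  0.33] [-0.253  0.285  1.78   0.     1.076  2.645]
250 [0.65 0.63 0.64 0.68 0.68 0.66 0.64 0.61 0.58 0.62 0.62 0.62 0.61 0.64
 0.64 0.66 0.64 0.62 0.59 0.62 0.64 0.59 0.64 0.64 0.66 0.7 ]
270 [0.57 0.59 0.59 0.71 0.72 0.72 0.72 0.72 0.72 0.72 0.72 0.72 0.73 0.73
 0.72 0.72 0.71 0.64 0.41 0.42 0.41 0.4  0.44 0.44 0.44 0.42]
290 [0.59 0.58 0.61 0.71 0.72 0.71 0.72 0.65 0.64 0.66 0.64 0.59 0.44 0.44
 0.43 0.45 0.42 0.42 0.42 0.42 0.42 0.42 0.44 0.43 0.43 0.42]
318 [0.57 0.58 0.59 0.73 0.74 0.74 0.6  0.61 0.65 0.66 0.65 0.63 0.46 0.46
 0.46 0.46 0.45 0.46 0.46 0.46 0.45 0.44 0.43 0.42 0.41 0.42]
346 [0.62 0.62 0.63 0.72 0.72 0.72 0.72 0.72 0.72 0.72 0.65 0.48 0.47 0.46
 0.46 0.44 0.44 0.42 0.43 0.42 0.42 0.4  0.42 0.41 0.41 0.42]
366 [0.61 0.6  0.61 0.7  0.71 0.76 0.72 0.71 0.72 0.71 0.72 0.67 0.67 0.68
 0.67 0.67 0.68 0.57 0.4  0.39 0.41 0.4  0.41 0.41 0.41 0.42]
386 [0.54 0.54 0.55 0.59 0.62 0.62 0.63 0.57 0.57 0.6  0.61 0.63 0.63 0.56
 0.51 0.48 0.47 0.5  0.5  0.5  0.49 0.51 0.54 0.53 0.53 0.7 ]
150 [0.63 0.64 0.65 0.67 0.62 0.63 0.64 0.72 0.74 0.94 0.8  0.72 0.72] [0.72 0.83 0.93 0.73 0.72 0.64 0.6  0.59 0.57 0.54 0.54 0.54 0.54]
170 [0.65 0.66 0.67 0.65 0.64 0.63 0.62 0.71 0.73 0.73 0.72 0.72 0.71] [0.72 0.71 0.72 0.73 0.69 0.61 0.62 0.6  0.58 0.56 0.54 0.53 0.53]
190 [0.6  0.62 0.64 0.62 0.64 0.63 0.63 0.66 0.72 0.72 0.72 0.72 0.72] [0.67 0.67 0.68 0.68 0.56 0.52 0.49 0.52 0.53 0.54 0.53 0.53 0.54]
300 [1.19 1.16 1.15 1.13 1.13 1.19 1.05 0.95 0.88 0.45 0.42 0.41 0.42] [0.41 0.41 0.4  0.84 1.06 1.07 1.16 1.13 1.16 1.16 1.16 1.15 1.16]
```

Run:
```python
from h import *
import pickle
i,im=pickle.load(open("b3.pkl","rb"));s=manip.get_state()
r=rot(s["ee_rot"]);tool=lambda uv,z:(r.inv().apply(ray(i,uv,z)-s["position"])*1e3).round(1)
f=cv2.GaussianBlur(im,(3,3),0).astype(float);q=f[...,2]/(f[...,0]+1)
up=lambda a,T:(lambda k:k-1+(T-a[k-1])/(a[k]-a[k-1]))(int(np.argmax(a>T)))
tp=[(u,120+up(q[120:150,u],.66)) for u in (268,275,282,290,340,350,360)];print("jig end",np.round(tp,1).tolist(),tool(tp,.018)[:,0])
z=s["position"][2]-.0044
bf=[(u,190+up(-q[190:220,u],-.57)) for u in (268,271,274,277,280,364,366,368)];print("bed front",np.round(bf,1).tolist(),tool(bf,z)[:,0])
L=np.array([(240+up(q[v,240:270],.675),v) for v in range(140,200,6)]);R_=np.array([(400-up(q[v,400:365:-1],.66),v) for v in range(140,176,4)])
print(tool(L,.018)[:,1],tool(R_,.018)[:,1])
b=[(up(-q[v,255:275],-.6)+255) for v in (285,300,315)];c=[385-up(-q[v,385:365:-1],-.6) for v in (285,300,315)];print("block sides",b,c)
```

```text
jig end [[268.0, 133.3], [275.0, 133.5], [282.0, 133.3], [290.0, 133.3], [340.0, 132.9], [350.0, 133.2], [360.0, 133.3]] [58.3 58.1 58.2 58.3 58.6 58.4 58.3]
bed front [[268.0, 205.7], [271.0, 205.7], [274.0, 205.6], [277.0, 205.6], [280.0, 205.7], [364.0, 205.1], [366.0, 205.0], [368.0, 205.1]] [25.8 25.8 25.9 25.9 25.9 26.2 26.3 26.2]
[-58.8 -58.2 -58.1 -57.9 -58.  -58.4 -58.1 -58.2 -58.5 -69.8] [56.9 57.2 57.6 57.  56.7 56.5 56.3 56.7 56.8]
block sides [np.float64(259.21085594989563), np.float64(259.9), np.float64(255.24291497975707)] [np.float64(376.87513812154697), np.float64(376.2236994219653), np.float64(380.7913043478261)]
```

>>> servo_tool(series="-0.001 -0.0005 0.01 0 0 0 0.6;-0.001 -0.0005 0.02 0 0 0 0.6;-0.001 -0.0005 0.03 0 0 0 0.6;-0.001 -0.0005 0.04 0 0 0 0.6;-0.001 -0.0005 0.048 0 0 0 0.6")

```text
clock: 27.8
position: [0.5195, -0.0619, 0.0739]
ee_rot: [0.0, 0.787, -0.616, -0.001]
contact_force: [0.3, 0.7, -1.7]
width: 0.0551
gripper_force: 65.0
```

>>> servo_tool(series="0 0 0.01 0 0 0 0.6;0 0 0.02 0 0 0 0.6;0 0 0.028 0 0 0 0.6;0 0 0.036 0 0 0 0.6;0 0 0.036 0 0 0 0.6")

```text
clock: 28.3
position: [0.5195, -0.0618, 0.0382]
ee_rot: [0.0, 0.787, -0.616, -0.001]
contact_force: [0.5, -0.4, -1.5]
width: 0.0552
gripper_force: 65.0
```

>>> servo_tool(series="0 0 0.003 0 0 0 0.6;0 0 0.006 0 0 0 0.6;0 0 0.007 0 0 0 0.6;0 0 0.007 0 0 0 0.6;0 0 0.007 0 0 0 0.6")

```text
clock: 28.8
position: [0.5201, -0.062, 0.0325]
ee_rot: [-0.0, 0.787, -0.616, 0.0]
contact_force: [-0.8, -0.4, -1.6]
width: 0.0551
gripper_force: 65.0
```

>>> servo_tool(series="0 0 0 0 0 0 0.15;0 0 0 0 0 0 0.15;0 0 0 0 0 0 0.15;0 0 0 0 0 0 0.15")

```text
clock: 29.2
position: [0.5201, -0.062, 0.0324]
ee_rot: [-0.0, 0.787, -0.616, 0.0]
contact_force: [-0.0, -0.8, -0.1]
width: 0.0725
gripper_force: 0.0
```

>>> servo_tool(series="0 0 -0.02 0 0 0 0.15;0 0 -0.06 0 0 0 0;0 0 -0.11 0 0 0 0;0 0 -0.16 0 0 0 0;0 0 -0.2 0 0 0 0")

```text
clock: 29.7
position: [0.5204, -0.0621, 0.2354]
ee_rot: [-0.001, 0.787, -0.616, 0.001]
contact_force: [-0.0, -0.6, -0.5]
width: 0.0853
gripper_force: 0.0
```

```bash
python3 look.py b4
python3 - <<'E'
from h import *
import pickle
print(delta([.388,-.297,.2],np.radians(114.1-180-90))[:2])
for n,uv in (("w1",(108,118)),("p1",(150,240))):
    i,im=pickle.load(open(n+".pkl","rb"))
    t,p,w,r,c=blob(im,i,uv,.01,win=60,k=3);print(n,p.tolist(),w.round(4).tolist(),r)
E
```

```text
29.75 [ 0.524  -0.0629  0.2419] [-0.25  0.19  1.6   0.    1.34  2.65] 0.08546852427219566
(array([0.19423962, 0.18879325, 0.04078712]), array([ -0.7308528 ,  -0.47817787, -10.19216051]))
w1 [[113, 84], [64, 157], [87, 177], [138, 106]] [[0.3306, -0.2233], [0.3963, -0.3858], [0.4457, -0.3709], [0.3796, -0.2051]] ((387.94403076171875, -296.5906066894531), (59.44557189941406, 182.82472229003906), 24.091217041015625)
p1 [[101, 200], [90, 242], [177, 290], [198, 262]] [[0.3759, -0.2055], [0.3315, -0.2418], [0.3876, -0.341], [0.4324, -0.3189]] ((379.9436340332031, -273.91326904296875), (62.354312896728516, 130.14097595214844), 24.051212310791016)
```

>>> servo_tool(series="0.032 0.032 0.01 0 0 0 0;0.064 0.064 0.02 0 0 0 0;0.096 0.096 0.03 0 0 0 0;0.128 0.128 0.04 0 0 0 0;0.16 0.16 0.05 0 0 0 0")

```text
clock: 30.25
position: [0.402, -0.2569, 0.1818]
ee_rot: [-0.0, 0.788, -0.616, 0.0]
contact_force: [0.9, -0.7, 0.2]
width: 0.0856
gripper_force: 0.0
```

>>> servo_tool(series="0.034 0.029 0.01 0 0 0 0;0.034 0.029 0.015 0 0 -8 0;0.034 0.029 0.015 0 0 -10.2 0;0.034 0.029 0.015 0 0 -10.2 0;0.034 0.029 0.015 0 0 -10.2 0")

```text
clock: 30.75
position: [0.3831, -0.2956, 0.1672]
ee_rot: [-0.0, 0.839, -0.544, -0.0]
contact_force: [-0.4, -0.1, 0.4]
width: 0.0852
gripper_force: 0.0
```

>>> servo_tool(series="0 0 0 0 0 0 0;0 0 0 0 0 0 0")

```text
clock: 30.95
position: [0.3834, -0.2954, 0.1674]
ee_rot: [0.0, 0.839, -0.544, 0.0]
contact_force: [-0.4, -0.6, 0.3]
width: 0.0856
gripper_force: 0.0
```

```bash
python3 look.py c1
python3 - <<'E'
from h import *
import pickle
i,im=pickle.load(open("c1.pkl","rb"));print(proj(i,[[.388,-.297,.01]]))
E
python3 m.py c1 319 180 .01 75;python3 m.py c1 319 180 .01 90 160; python3 m.py c1 319 180 .01 90 158
```

```text
31.0 [ 0.3834 -0.2954  0.1674] [-0.8   0.19  1.79  0.    1.16  1.92] 0.08536455681567114
[[314.53485942 182.0043182 ]]
161.0 [[289, 105], [293, 254], [339, 254], [343, 105]] tool mm [[82.9, -29.0], [-83.8, -29.3], [-83.8, 25.0], [82.9, 25.5]] [np.float64(0.0545), np.float64(0.1667), np.float64(0.0543), np.float64(0.1667)] ((384.9945983886719, -294.284423828125), (56.51592254638672, 166.67349243164062), 24.11725616455078)
160.0 [[290, 94], [293, 254], [337, 255], [343, 95]] tool mm [[93.3, -27.7], [-83.8, -29.3], [-85.1, 22.6], [92.4, 25.2]] [np.float64(0.0529), np.float64(0.1771), np.float64(0.0519), np.float64(0.1775)] ((386.91436767578125, -298.4123840332031), (56.2529182434082, 178.396240234375), 24.11756134033203)
158.0 [[290, 94], [293, 254], [338, 254], [343, 95]] tool mm [[93.3, -27.7], [-83.8, -29.3], [-83.8, 23.8], [92.4, 25.2]] [np.float64(0.0529), np.float64(0.1771), np.float64(0.0531), np.float64(0.1762)] ((386.8736267089844, -298.4375), (55.635101318359375, 178.4759979248047), 24.016199111938477)
```

>>> servo_tool(series="0.004 -0.002 0.04 0 0 0 0;0.004 -0.002 0.08 0 0 0 0;0.004 -0.002 0.12 0 0 0 0;0.004 -0.002 0.145 0 0 0 0;0.004 -0.002 0.145 0 0 0 0")

```text
clock: 31.5
position: [0.3847, -0.2962, 0.0194]
ee_rot: [-0.001, 0.839, -0.544, -0.004]
contact_force: [0.2, 0.6, 1.0]
width: 0.0854
gripper_force: 0.0
```

>>> servo_tool(series="0 0 0.01 0 0 0 0;0 0 0.02 0 0 0 0;0 0 0.023 0 0 0 0;0 0 0.023 0 0 0 0.2;0 0 0.023 0 0 0 0.3", squeeze=40)

```text
clock: 32.0
position: [0.3869, -0.2988, -0.0002]
ee_rot: [0.0, 0.839, -0.544, 0.001]
contact_force: [-0.4, -0.6, 0.2]
width: 0.0602
gripper_force: 0.0
```

>>> servo_tool(series="0 0 0 0 0 0 0.6;0 0 0 0 0 0 0.6;0 0 0 0 0 0 0.6;0 0 0 0 0 0 0.6;0 0 0 0 0 0 0.6")

```text
clock: 32.5
position: [0.387, -0.2989, 0.0002]
ee_rot: [0.0, 0.839, -0.544, 0.001]
contact_force: [-1.3, 0.4, 7.3]
width: 0.0549
gripper_force: 42.4
```

>>> servo_tool(series="0 0 -0.02 0 0 0 0.6;0 0 -0.06 0 0 0 0.6;0 0 -0.11 0 0 0 0.6;0 0 -0.16 0 0 0 0.6;0 0 -0.2 0 0 0 0.6")

```text
clock: 33.0
position: [0.3869, -0.2988, 0.2024]
ee_rot: [0.0, 0.839, -0.544, 0.002]
contact_force: [0.9, -0.4, -1.2]
width: 0.0543
gripper_force: 43.0
```

>>> servo_tool(series="-0.03 -0.03 0 0 0 0 0.6;-0.06 -0.06 0 0 0 0 0.6;-0.09 -0.09 0 0 0 0 0.6;-0.12 -0.12 0 0 0 0 0.6;-0.15 -0.15 0 0 0 0 0.6")

```text
clock: 33.5
position: [0.4624, -0.0988, 0.1995]
ee_rot: [-0.0, 0.839, -0.544, 0.0]
contact_force: [0.7, 0.1, -1.0]
width: 0.0546
gripper_force: 43.0
```

>>> servo_tool(series="-0.025 -0.027 0 0 0 0 0.6;-0.05 -0.054 0 0 0 0 0.6;-0.074 -0.08 0 0 0 0 0.6;-0.074 -0.08 0 0 0 -6 0.6;-0.074 -0.08 0 0 0 -14 0.6")

```text
clock: 34.0
position: [0.5051, 0.0012, 0.1991]
ee_rot: [0.0, 0.901, -0.434, -0.0]
contact_force: [0.2, 0.0, -0.4]
width: 0.0543
gripper_force: 43.0
```

>>> servo_tool(series="0 0 0 0 0 -8 0.6;0 0 0 0 0 -16 0.6;0 0 0 0 0 -24 0.6;0 0 0 0 0 -32 0.6;0 0 0 0 0 -40 0.6")

```text
clock: 34.5
position: [0.5048, -0.0001, 0.1992]
ee_rot: [-0.0, 0.995, -0.101, -0.0]
contact_force: [-0.4, 0.6, -1.0]
width: 0.0546
gripper_force: 43.0
```

>>> servo_tool(series="0 0 0 0 0 -8 0.6;0 0 0 0 0 -16 0.6;0 0 0 0 0 -24 0.6;0 0 0 0 0 -32 0.6;0 0 0 0 0 -40 0.6")

```text
clock: 35.0
position: [0.5048, -0.0001, 0.1992]
ee_rot: [-0.0, 0.969, 0.246, -0.0]
contact_force: [-0.0, -0.0, -0.8]
width: 0.0548
gripper_force: 43.0
```

>>> servo_tool(series="0 0 0 0 0 -8 0.6;0 0 0 0 0 -16 0.6;0 0 0 0 0 -24 0.6;0 0 0 0 0 -32 0.6;0 0 0 0 0 -40 0.6")

```text
clock: 35.5
position: [0.5048, -0.0001, 0.1992]
ee_rot: [-0.0, 0.827, 0.562, -0.0]
contact_force: [0.4, 0.6, -0.1]
width: 0.0547
gripper_force: 43.0
```

>>> servo_tool(series="0 0 0 0 0 -8 0.6;0 0 0 0 0 -16 0.6;0 0 0 0 0 -24 0.6;0 0 0 0 0 -32 0.6;0 0 0 0 0 -35.5 0.6")

```text
clock: 36.0
position: [0.5048, -0.0001, 0.1992]
ee_rot: [-0.0, 0.617, 0.787, 0.0]
contact_force: [-0.4, 0.1, -1.4]
width: 0.0545
gripper_force: 43.0
```

>>> servo_tool(series="0 0 0.02 0 0 0 0.6;0 0 0.04 0 0 0 0.6;0 0 0.06 0 0 0 0.6;0 0 0.06 0 0 0 0.6;0 0 0.06 0 0 0 0.6")

```text
clock: 36.5
position: [0.505, -0.0002, 0.1394]
ee_rot: [-0.0, 0.618, 0.786, -0.0]
contact_force: [-0.2, 0.3, -0.4]
width: 0.0545
gripper_force: 43.0
```

```bash
python3 look.py c2; python3 -c "
from h import *
d,v,s=delta([.5056,-.001,.14],np.radians(13.6));print(d.round(4),v.round(2))"
python3 - <<'E'
import cv2,numpy as np
a=cv2.imread("pics/b4.png");b=cv2.imread("pics/c2.png")
cv2.imwrite("pics/bc.png",np.hstack([a[0:400,120:520],b[0:400,120:520]]))
E
```

```text
36.55 [ 5.057e-01 -2.000e-04  1.401e-01] [-0.14  0.24  1.79  0.    1.1  -0.38] 0.054502848378717314
[-0.0007 -0.0002  0.0001] [ 0.08  0.02 -0.  ]
```

View pics/bc.png

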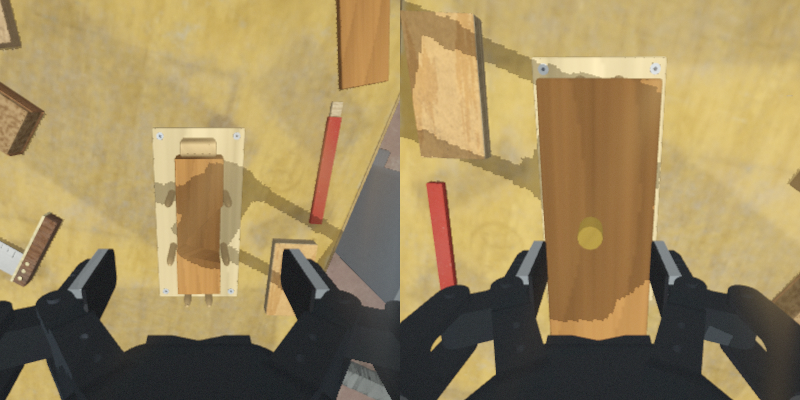

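Left: both blocks sit between the dowels, heel stop at the top. Right: the pinned cheek is held straight (front edge v≈79, crop columns 538–662), with its pin towards the toe and to the left of centre, as wanted; jig top edge at v≈58, screws at crop (543,69),(655,69).

Run:
```python
from h import *
import pickle
i,im=pickle.load(open("c2.pkl","rb"));s=manip.get_state()
r=rot(s["ee_rot"]);tool=lambda uv,z:(r.inv().apply(ray(i,uv,z)-s["position"])*1e3).round(1)
f=cv2.GaussianBlur(im,(3,3),0).astype(float);q=f[...,2]/(f[...,0]+1)
up=lambda a,T:(lambda k:k-1+(T-a[k-1])/(a[k]-a[k-1]))(int(np.argmax(a>T)))
us=list(range(275,365,8))
tp=[(u,45+up(q[45:72,u],.64)) for u in us];print("jig end",np.round(tp,1)[:,1],tool(tp,.018)[:,0])
bf=[(u,66+up(-q[66:95,u],-.57)) for u in us];print("board front",np.round(bf,1)[:,1],tool(bf,s["position"][2]+.010)[:,0])
v=range(60,74,2)
L=[(240+up(q[k,240:275],.64),k) for k in v];R_=[(400-up(q[k,400:365:-1],.64),k) for k in v]
print(tool(L,.018)[:,1],tool(R_,.018)[:,1]); print("screws",tool([(263,69),(375,69)],.018))
print("board sides",[(240+up(-q[k,250:275],-.57)+10,400-up(-q[k,390:365:-1],-.57)-10) for k in (85,95,105)])
```

```text
jig end [56.4 56.6 56.1 56.2 56.5 56.1 56.  55.7 55.7 56.1 55.9 56. ] [121.1 121.  121.4 121.3 121.1 121.3 121.4 121.6 121.7 121.4 121.5 121.5]
board front [77.4 77.5 77.6 76.8 77.6 77.8 78.2 77.8 77.  78.1 78.4 78.3] [89.5 89.5 89.4 89.8 89.4 89.4 89.2 89.4 89.7 89.2 89.1 89.1]
[-57.9 -57.9 -57.7 -57.6 -57.5 -57.5 -57.5] [56.8 57.  57.3 57.2 57.  56.9 56.8]
screws [[111.4 -48.5 122. ]
 [111.3  47.5 122.1]]
board sides [(np.float64(250.3414193548387), np.float64(389.62154372623576)), (np.float64(250.39243243243243), np.float64(389.84484570168996)), (np.float64(250.34609705730512), np.float64(389.2821000981354))]
```

>>> servo_tool(series="0 -0.0005 0.015 0 0 0 0.6;0 -0.0005 0.03 0 0 0 0.6;0 -0.0005 0.045 0 0 0 0.6;0 -0.0005 0.058 0 0 0 0.6;0 -0.0005 0.058 0 0 0 0.6")

```text
clock: 37.05
position: [0.5043, -0.0002, 0.0811]
ee_rot: [-0.0, 0.618, 0.786, -0.0]
contact_force: [-0.7, 0.4, -1.1]
width: 0.0543
gripper_force: 43.0
```

>>> servo_tool(series="0 0 0.004 0 0 0 0.6;0 0 0.008 0 0 0 0.6;0 0 0.012 0 0 0 0.6;0 0 0.016 0 0 0 0.6;0 0 0.018 0 0 0 0.6")

```text
clock: 37.55
position: [0.5045, -0.0002, 0.063]
ee_rot: [-0.0, 0.618, 0.786, -0.0]
contact_force: [-0.1, -0.1, -0.5]
width: 0.0545
gripper_force: 43.0
```

>>> servo_tool(series="0 0 0.002 0 0 0 0.6;0 0 0.004 0 0 0 0.6;0 0 0.004 0 0 0 0.6;0 0 0.004 0 0 0 0.6")

```text
clock: 37.95
position: [0.5046, -0.0003, 0.0602]
ee_rot: [0.0, 0.618, 0.786, 0.0]
contact_force: [-2.4, 1.1, 6.0]
width: 0.0545
gripper_force: 43.7
```

>>> servo_tool(series="0 0 0 0 0 0 0.15;0 0 0 0 0 0 0.15;0 0 0 0 0 0 0.15;0 0 0 0 0 0 0.15")

```text
clock: 38.35
position: [0.5046, -0.0003, 0.0591]
ee_rot: [-0.0, 0.618, 0.786, -0.0]
contact_force: [-0.4, 0.3, 0.6]
width: 0.0726
gripper_force: 0.0
```

>>> servo_tool(series="0 0 -0.02 0 0 0 0.15;0 0 -0.05 0 0 0 0;0 0 -0.09 0 0 0 0;0 0 -0.13 0 0 0 0;0 0 -0.13 0 0 0 0")

```text
clock: 38.85
position: [0.5084, -0.0007, 0.1948]
ee_rot: [0.005, 0.618, 0.786, 0.003]
contact_force: [0.3, 1.1, 0.1]
width: 0.0856
gripper_force: 0.0
```

>>> servo_tool(series="0 0 0 0 0 0 0;0 0 0 0 0 0 0;0 0 0 0 0 0 0;0 0 0 0 0 0 0")

```text
clock: 39.25
position: [0.5038, -0.0002, 0.1879]
ee_rot: [-0.001, 0.618, 0.786, -0.001]
contact_force: [0.2, -0.2, 1.1]
width: 0.0856
gripper_force: 0.0
```

```bash
python3 look.py c3
python3 - <<'E'
from h import *
import pickle
i,im=pickle.load(open("c3.pkl","rb"));s=manip.get_state()
c=np.array([.5054,-.0007]);th=np.radians(103.6);X=np.array([np.cos(th),np.sin(th)]);Y=np.array([-X[1],X[0]])
uv=proj(i,[*(c),.07])[0];print("uv",uv,"nadir",proj(i,[*i["eye"][:2],0]))
for thr in (None,160):
    t,p,w,r,k=blob(im,i,uv,.07,win=100,thr=thr);d=np.array(r[0])/1e3-c;print("top board jig xy mm",d@X*1e3,d@Y*1e3,r[1:],p.tolist())
    print("corners jig mm",[((q-c)@X*1e3).round(1).item() for q in w],[((q-c)@Y*1e3).round(1).item() for q in w])
f=im.astype(float);m=((f[...,0]>1.0*f[...,1])&(f[...,2]<.42*f[...,0])&(f[...,1]>.8*f[...,0])&(f[...,0]>90)).astype(np.uint8)
u,v=proj(i,[*(c+.02*X+.004*Y),.084])[0];print("pin expected px",u,v)
w=m[int(v)-20:int(v)+20,int(u)-20:int(u)+20];print("pin px found",np.argwhere(w).mean(0)[::-1]+[int(u)-20,int(v)-20],w.sum())
E
```

```text
39.3 [ 5.040e-01 -2.000e-04  1.882e-01] [-0.14  0.2   1.72  0.    1.22 -0.38] 0.08544412024398963
uv [320.36823846 195.68738503] nadir [[318.96058031 114.25110293]]
top board jig xy mm 0.8887555342684587 0.9847091691360033 ((56.493404388427734, 180.04141235351562), 13.579938888549805) [[289, 95], [294, 277], [344, 277], [350, 98]]
corners jig mm [90.9, -89.1, -89.0, 88.4] [27.4, 27.6, -25.1, -25.6]
top board jig xy mm 0.8897398762537274 0.9847222153082369 ((56.493404388427734, 180.03944396972656), 13.579938888549805) [[289, 95], [294, 276], [344, 277], [350, 98]]
corners jig mm [90.9, -87.9, -89.0, 88.4] [27.4, 27.6, -25.1, -25.6]
pin expected px 316.01204151149506 178.4954912751814
pin px found [314.89473684 177.06578947] 152
```

```bash
python3 -c "
from rig import manip
print(manip.sign_off())"
```

```text
the job is handed in; nothing more can be done
None
```

The job is handed in at about 39 s of the 131 s allowed; the judge gave no result. All four parts are in the jig, and in the last measurement the pinned cheek lay level within about 1 mm of its place in x and y, at the right height and with its pin over the throat.

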